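# Make up the curing rack: slide the soled shoes under it and hang the arms above

## Task

Make up the curing rack on the shoemaker's bench: first slide both freshly soled shoes along the rack's board onto the two painted footprints, one shoe on each within its white line, without ever lifting or tipping them, because the cement is still soft. Then hang every loose grey arm lying on the bench on an upright of its own, its claws hooked into the pair of slots beside that upright's yellow catch, and press it down until the catch snaps out over it. Leave everything else on the bench where it is.

Things in the scene. Friction and masses are not known exactly. Their poses are not given: they have to be found in the camera images.
- rack: Fixed rack: waxed, slippery plywood board 340 (x) x 550 (y) x 18 mm, three aluminium uprights in a row along its rear. Origin: centre of the board's underside, +x to the rear (away from the robot), z up. The uprights' front faces lie at rack x = 0.135, at y = +0.15, 0, -0.15; each 52 mm wide, 27 deep, open at the back, top 258 mm above the bench, with four rows of paired slots, 50 mm apart.
- seat_1 (a point): Point on the front face of the left (+y) upright, on its middle line, 168 mm above the bench: an arm's heel point lies here when the arm is home. Axes as the rack's. Face: 4 mm sheet. The slots an arm goes into are the top pair: 42 to 76 mm above this point, 11 mm wide, centred 13.5 mm left and right of it. The upright's yellow catch is between them.
- seat_2 (a point): Point on the front face of the middle upright, on its middle line, 168 mm above the bench: an arm's heel point lies here when the arm is home. Axes as the rack's. Face: 4 mm sheet. The slots an arm goes into are the top pair: 42 to 76 mm above this point, 11 mm wide, centred 13.5 mm left and right of it. The upright's yellow catch is between them.
- seat_3 (a point): Point on the front face of the right (-y) upright, on its middle line, 168 mm above the bench: an arm's heel point lies here when the arm is home. Axes as the rack's. Face: 4 mm sheet. The slots an arm goes into are the top pair: 42 to 76 mm above this point, 11 mm wide, centred 13.5 mm left and right of it. The upright's yellow catch is between them.
- catch_1 (a joint): Yellow spring catch of the upright at seat_1: a wedge nose 12 mm wide, standing 4.5 mm out of the face, flat below (65.5 mm above the seat point), sloping back into the face at its top (75.5 mm). 0 = sprung out, up to 0.007 m = pushed back (2.6 N plus 0.4 N per mm). An arm's lip coming down pushes it back; then it springs out over the lip and the arm is locked.
- catch_2 (a joint): Yellow spring catch of the upright at seat_2: a wedge nose 12 mm wide, standing 4.5 mm out of the face, flat below (65.5 mm above the seat point), sloping back into the face at its top (75.5 mm). 0 = sprung out, up to 0.007 m = pushed back (2.6 N plus 0.4 N per mm). An arm's lip coming down pushes it back; then it springs out over the lip and the arm is locked.
- catch_3 (a joint): Yellow spring catch of the upright at seat_3: a wedge nose 12 mm wide, standing 4.5 mm out of the face, flat below (65.5 mm above the seat point), sloping back into the face at its top (75.5 mm). 0 = sprung out, up to 0.007 m = pushed back (2.6 N plus 0.4 N per mm). An arm's lip coming down pushes it back; then it springs out over the lip and the arm is locked.
- footprint_1 (a point): Centre of a painted footprint on the board's top, 18 mm above the bench, at rack (0, +0.15), under the left upright: blue-grey sole shape 250 mm long in x, with a white line 12 mm outside the sole. Either shoe may stand on either footprint. Axes as the rack's.
- footprint_2 (a point): Centre of a painted footprint on the board's top, 18 mm above the bench, at rack (0, 0), under the middle upright: blue-grey sole shape 250 mm long in x, with a white line 12 mm outside the sole. Either shoe may stand on either footprint. Axes as the rack's.
- shoe_1: Dark brown shoe on the rack's board, still on its green last; 250 mm long, 84 wide, about 0.65 kg. Origin: middle of the sole's underside; toe to -x, heel to +x, z up. Collar 92 mm high; from it rises the last's green cone, 34 mm wide (y), 60 long, centred at x = +0.035, up to z = 125 mm: grip it there, firmly. Starts between the footprints and the other shoe.
- shoe_2: Dark brown shoe on the rack's board, still on its green last; 250 mm long, 84 wide, about 0.65 kg. Origin: middle of the sole's underside; toe to -x, heel to +x, z up. Collar 92 mm high; from it rises the last's green cone, 34 mm wide (y), 60 long, centred at x = +0.035, up to z = 125 mm: grip it there, firmly. Starts at the right (-y) end of the board.
- bracket_a: Loose grey steel arm lying upright on the bench, about 0.28 kg; two or three are present. Origin: on its flat underside below the centre of mass, +x to the claws, z up. Channel 28 mm wide (y), 36 high, x -0.095 to 0.086: grip across it at the origin. Front stop 50 mm high at x -0.093. End plate 40 wide, 64 high at x 0.084, with heel, lip (top middle, z 58 to 64 mm, flush with the heel) and claws.
- bracket_b: Loose grey steel arm lying upright on the bench, about 0.28 kg; two or three are present. Origin: on its flat underside below the centre of mass, +x to the claws, z up. Channel 28 mm wide (y), 36 high, x -0.095 to 0.086: grip across it at the origin. Front stop 50 mm high at x -0.093. End plate 40 wide, 64 high at x 0.084, with heel, lip (top middle, z 58 to 64 mm, flush with the heel) and claws.
- bracket_c: Loose grey steel arm lying upright on the bench, about 0.28 kg; two or three are present. Origin: on its flat underside below the centre of mass, +x to the claws, z up. Channel 28 mm wide (y), 36 high, x -0.095 to 0.086: grip across it at the origin. Front stop 50 mm high at x -0.093. End plate 40 wide, 64 high at x 0.084, with heel, lip (top middle, z 58 to 64 mm, flush with the heel) and claws.
- heel_a (a point): Heel point of bracket_a: rear lower edge, x = 0.09 from its origin. Two claws at y = +-13.5 mm, 5 thick: neck z 42 to 50 mm, reaching 9.5 mm behind the heel, tail down to z 30, 5 mm behind the heel. Hang it level and square: 18 to 26 mm above home height push the claws in till the heel meets the face, then press down; weight alone leaves it on the catch, 7 to 14 N close to the end plate locks it.
- heel_b (a point): Heel point of bracket_b: rear lower edge, x = 0.09 from its origin. Two claws at y = +-13.5 mm, 5 thick: neck z 42 to 50 mm, reaching 9.5 mm behind the heel, tail down to z 30, 5 mm behind the heel. Hang it level and square: 18 to 26 mm above home height push the claws in till the heel meets the face, then press down; weight alone leaves it on the catch, 7 to 14 N close to the end plate locks it.
- heel_c (a point): Heel point of bracket_c: rear lower edge, x = 0.09 from its origin. Two claws at y = +-13.5 mm, 5 thick: neck z 42 to 50 mm, reaching 9.5 mm behind the heel, tail down to z 30, 5 mm behind the heel. Hang it level and square: 18 to 26 mm above home height push the claws in till the heel meets the face, then press down; weight alone leaves it on the catch, 7 to 14 N close to the end plate locks it.
- cord_spool: Black spool of cord, 72 mm across, 82 mm high, right rear of the bench; leave alone. Origin under its centre.
- polish_tin: Red round tin, 78 mm across, 26 mm high, right front, near the robot; leave alone. Origin under its centre.
- shoe_hammer: Hammer 260 mm long lying at the left; leave alone. Origin under its middle, head to its +x.
- glue_brush: Brush 200 mm long lying behind the rack at the left; leave alone. Origin under its middle, bristles to its +x.
- awl: Awl with a dark wooden handle, 150 mm long, lying behind the rack; leave alone. Origin under its middle.
- edge_dye: Small brown jar with black cap, 38 mm across, 60 mm high, standing on the front left corner of the rack's board; leave alone. Origin under its centre.
- eyelet_tray: Steel tray of brass eyelets, 110 by 80 by 25 mm, behind the rack; leave alone. Origin under its centre.

How it is judged:
By the outcome, as a careful person would: the job done as asked, in the order asked, and still so for the second after the job is handed in, with the robot touching nothing.
Of bracket_a, bracket_b, bracket_c only 2 to 3 are there at a start; the rules pass over those that are not, and their reading is None.
At some moment in a run one of bracket_a, bracket_b, bracket_c may be knocked a few centimetres aside while the robot is not near it.
Once in a run the grip may slacken for a moment while it holds something.
It also fails if it takes over 208 s, if anything falls off the work surface, if the arm or the gripper's body presses on something with over 40 N, if the wrist force passes 120 N, or if a joint passes its speed limit or range.

## Robot

A 6-joint arm with a two-finger parallel gripper is mounted at the origin on the work surface. World frame = base frame: x ahead of the robot, y to its left, z up, the work surface at z = 0. Lengths are in mm, angles in degrees, forces in N, time in s.
With the tool pointing down it reaches from about 300 to 850 mm from the base axis. Payload 4.2 kg.
Tool frame: the origin (TCP) lies at the very end of the fingers, on their centre line; the grasp point (between the pads) lies 19 mm behind it; z points along the fingers, y is the direction in which the jaws open and shut (so a half turn about z gives the same grasp; the last joint's range is limited). The gripper opens to 91 mm and grips with 3 to 60 N. Pads are 32 mm wide; open, the fingers measure 118 mm over their backs; the gripper's body (76 mm by 178 mm) begins 60 mm behind the grasp point.
Start: joints at [73.281, 18.312, 89.639, -0, 72.044, -1.146], TCP at [154.37, 553.907, 213.976] pointing down, gripper open.
Joint ranges: [-177.97, 177.97], [-48.28, 115.42], [12.27, 149.76], [-77.06, 257.06], [2.81, 150.46], [-146.56, 146.56]. Speed limits (degrees/s): [147.25, 147.25, 180, 180, 180, 180].

## Interface

Orientations are given as [roll, pitch, yaw] about the fixed x, y, z axes, in that order (R = Rz(yaw) Ry(pitch) Rx(roll)).
In Python, from workcell import monitor, eyes, job gives the robot as it stands.
- The arm moves only by the tool move_arm, never from a script. Its argument "increments" is a list that holds one entry, the list of rows, each a list of 7 numbers: the opening, from 0 (shut) to 1 (fully open), then the shift along the tool's x, y, z in cm, then the turn, a rotation vector about the tool's x, y, z in rad. In form: [[[jaw, x, y, z, ax, ay, az], ...]]. A call has 1 to 12 rows; each row shifts and turns the pose as measured when the row begins, along the tool's axes as they then stand; what a row does not reach is not made up. A row lasts 1/8 s, in which the tool goes at most 62.5 mm and 10.7 degrees, less where a joint would pass 70% of its speed; a pose out of reach is approached as far as the arm can. A call is refused whole if a number of a shift passes 6.25 or a number of a turn 0.188, either way. A call with a gripper value outside its range is refused whole. The fingers move at their own pace and stop on an object; "force" is the grip in N (left out, the last holds). Time passes only in rows, so rows that do not move let the fingers close. It gives the time, the measured TCP pose, the force and the opening at its end, in the units of the state.
- monitor.state(): the state, without advancing time (a new reading comes with each control period).
- eyes.grab_frame(name): name is "scene" or "side" or "wrist"; returns a dict with "color" (420x560x3 uint8, red, green, blue), "z_map" (420x560 float32, mm along the optical axis (not along the pixel's ray), 0 where there is no reading), "camera_matrix" (3x3 intrinsics, pixels), "rvec" (rotation vector, rad) and "tvec" (3), from world to camera coordinates, as OpenCV has them. Camera axes: x right, y down, z forward; pixel columns grow to the right and rows downward; lengths in mm; the calibration is good to about 2 mm. A picture is of the moment at which its call begins.
- job.job_done(): hands the job in, once; it reports no verdict.
The state is a dict: "time_s": time; "qpos": joint angles; "qvel": joint speeds; "effort": joint torques, N m; "ee_pos": TCP position; "ee_rot": TCP orientation; "force": force on the tool from outside, world axes, zero at the start; "torque": the same for the moment, N m; "gripper_width": finger opening in mm.
Only numpy, scipy, OpenCV 4.12 (cv2) and the standard library are available. Lean on these libraries where they do the work, as an engineer would, in place of code of your own. Each camera call takes 0.05 s, during which the arm holds its last target. There are 200 camera calls.

## Working session

There is one attempt and no reset: what is moved stays moved. The work goes in short steps, Python scripts to look and compute and a tool call to move; the robot and the scene stay as the last step left them, time stands still between calls to the robot, and variables do not carry over. Pictures are saved under pics/ and viewed, about 12 in all and at most 16, crops included, and the job is handed in when it is done.

Besides the shell and the picture viewer there is one more tool, called after "Request:" by a JSON object that holds its "fn" and its "kwargs", one argument or row to a line. move_arm: Moves the arm, as the interface text tells. Its arguments: {"type":"object","properties":{"increments":{"type":"array"},"force":{"type":"number"}},"required":["increments"]}

```bash
mkdir -p pics; cat > h.py <<'E'
import numpy as np, cv2
from workcell import monitor, eyes, job
def grab(n, save=None):
    f=eyes.grab_frame(n)
    if save: cv2.imwrite('pics/'+save, f['color'][:,:,::-1])
    return f
def cloud(f):
    K=f['camera_matrix']; R=cv2.Rodrigues(np.array(f['rvec'],float))[0]; t=np.array(f['tvec'],float).reshape(3)
    z=f['z_map']; v,u=np.mgrid[:z.shape[0],:z.shape[1]]
    P=np.stack([(u-K[0,2])/K[0,0]*z,(v-K[1,2])/K[1,1]*z,z],-1)
    W=(P-t)@R
    W[z<=0]=np.nan
    return W
def st():
    s=monitor.state(); print({k:np.round(s[k],2).tolist() for k in ('time_s','qpos','ee_pos','ee_rot','force','gripper_width')}); return s
E
python3 - <<'E'
from h import *
s=st()
for n in ('scene','side'):
    f=grab(n,n+'1.png'); R=cv2.Rodrigues(np.array(f['rvec'],float))[0]; print(n,np.round(-R.T@np.array(f['tvec']).reshape(3)),np.round(R[2],2)); np.save(n+'1.npy',cloud(f))
E
ls
```

```text
{'time_s': 0.0, 'qpos': [73.28, 18.35, 89.71, -0.0, 72.04, -1.15], 'ee_pos': [154.22, 553.42, 213.13], 'ee_rot': [-179.9, -0.0, 164.43], 'force': [-0.21, -1.14, -0.42], 'gripper_width': 91.12}
scene [1259.  546.  930.] [-0.61 -0.43 -0.66]
side [ 103. -890. 1060.] [ 0.31  0.67 -0.67]
h.py
pics
scene1.npy
side1.npy
```

View pics/scene1.png

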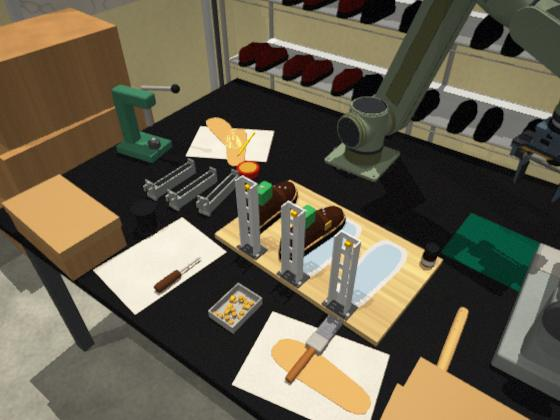

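View pics/side1.png

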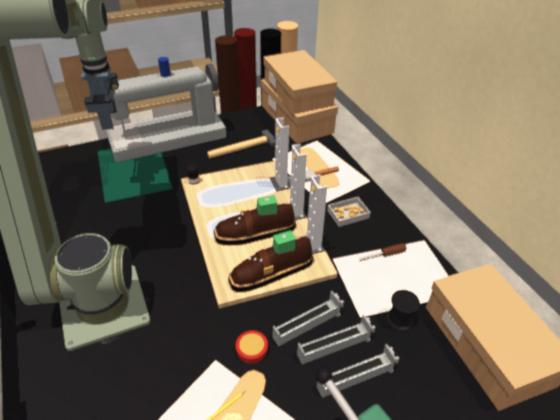

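The scene view shows three uprights at about (248,215), (292,240) and (343,278), both shoes, and three grey arms near (170,180), (192,188) and (217,195). In the side view the arms are at (310,320), (335,343) and (358,373).

```bash
cat > m.py <<'E'
from h import *
C={n:np.load(n+'1.npy') for n in ('scene','side')}
for n in C:
    W=C[n]; img=cv2.imread(f'pics/{n}1.png').astype(int); b,g,r=img[...,0],img[...,1],img[...,2]
    z=W[...,2]; x=W[...,0]; y=W[...,1]
    reg=(x>150)&(x<900)&(abs(y)<520)
    # board
    m=reg&(z>13)&(z<23)&(r-b>40)&(r>120)
    p=W[m][:,:2].astype(np.float32)
    # largest component
    k,l,s,c=cv2.connectedComponentsWithStats(m.astype(np.uint8))
    i=1+np.argmax(s[1:,4]); p=W[l==i]; hull=cv2.minAreaRect(p[:,:2].astype(np.float32)); print(n,'board',np.round(hull[0],1),np.round(hull[1],1),round(hull[2],2),'z',np.median(p[:,2]))
    # cones
    m=(reg&(g-r>40)&(g-b>25)&(z>85)).astype(np.uint8); k,l,s,c=cv2.connectedComponentsWithStats(m)
    for i in range(1,k):
        if s[i,4]>30:
            q=W[l==i]; t=q[q[:,2]>np.percentile(q[:,2],95)-5]; rr=cv2.minAreaRect(t[:,:2].astype(np.float32)); print(' cone',s[i,4],np.round(rr[0],1),np.round(rr[1],1),round(rr[2],1),'zmax',np.round(np.percentile(q[:,2],98),1))
    # uprights top
    m=(reg&(z>150)&(z<275)&(abs(r-b)<40)&(x>450)).astype(np.uint8); k,l,s,c=cv2.connectedComponentsWithStats(m)
    for i in range(1,k):
        if s[i,4]>60:
            q=W[l==i]; rr=cv2.minAreaRect(q[:,:2].astype(np.float32));print(' up',s[i,4],np.round(rr[0],1),np.round(rr[1],1),round(rr[2],1),'z',np.round(np.percentile(q[:,2],[2,98]),1))
    # brackets
    m=(reg&(z>6)&(z<80)&(y<-150)&(abs(r-b)<40)&(r>60)).astype(np.uint8); k,l,s,c=cv2.connectedComponentsWithStats(m)
    for i in range(1,k):
        if s[i,4]>150:
            q=W[l==i]; rr=cv2.minAreaRect(q[:,:2].astype(np.float32));print(' br',s[i,4],np.round(s[i,:4]),np.round(rr[0],1),np.round(rr[1],1),round(rr[2],1),'z',np.round(np.percentile(q[:,2],[2,98]),1), 'hi',np.round(q[q[:,2]>53][:,:2].mean(0),1))
E
python3 m.py
```

```text
scene board [472.  142.4] [531.8 343.7] 84.46 z 17.53573645527809
 cone 246 [533.2 -52. ] [158.9  37.2] 24.7 zmax 145.1
 cone 177 [496.7  80.7] [45.6 30.9] 0.4 zmax 144.8
 up 711 [606.6 -30.2] [56.7 30.7] 83.5 z [152.6 257.8]
 up 760 [620.2 119.1] [55.4 31.4] 82.4 z [152.4 258.5]
 up 842 [633.6 268.2] [54.2 29.2] 84.2 z [152.1 258.2]
 br 1797 [143 159  96  57] [ 483.9 -365.8] [249.6 238. ] 9.5 z [ 7.2 62.6] hi [ 577.3 -337.4]
side board [472.1 131.7] [558.6 341.1] 85.2 z 18.82103212086738
 cone 293 [502.4  73.3] [33.6 53.5] 86.8 zmax 146.2
 cone 360 [486.7 -81.8] [38.2 54.1] 85.9 zmax 146.3
 up 420 [634.4 266.1] [63.9 29.3] 85.5 z [152.3 259.1]
 up 475 [620.4 115.8] [60.1 29.2] 83.7 z [151.9 260.2]
 up 549 [607.2 -33.6] [60.5 29.2] 85.0 z [152.4 260. ]
 br 1024 [273 291  71  55] [ 473.2 -271.8] [196.4  44.8] 10.7 z [ 7.6 64.4] hi [ 545.2 -258.9]
 br 257 [442 310  20  31] [ 777.2 -441.1] [75.2  9.6] 84.9 z [32.3 78.6] hi [ 776.1 -444.5]
 br 1117 [297 314  78  49] [ 517.8 -351.8] [218.5  69. ] 9.5 z [ 7.4 63.7] hi [ 581.9 -354.4]
 br 935 [332 345  67  45] [ 529.1 -448.7] [166.1  40.2] 0.5 z [ 7.8 65.6] hi [ 594.9 -448.2]
```

Request:
{"fn": "move_arm", "kwargs": {
  "increments": [
    [[1, 0, 0, -3, 0, 0, -0.181], [1, -3.9, -4.46, 0, 0, 0, 0], [1, -3.9, -4.46, 0, 0, 0, 0], [1, -3.9, -4.46, 0, 0, 0, 0], [1, -3.9, -4.46, 0, 0, 0, 0], [1, -3.9, -4.46, 0, 0, 0, 0], [1, -3.9, -4.46, 0, 0, 0, 0], [1, -3.9, -4.46, 0, 0, 0, 0], [1, -3.9, -4.46, 0, 0, 0, 0], [1, -3.9, -4.46, 0, 0, 0, 0]]
  ],
  "force": 45
}}

```text
time_s: 1.35
ee_pos: [477.5, 113.9, 241.9]
ee_rot: [-179.7, -0.0, 175.7]
force: [0.4, 1.0, 0.6]
gripper_width: 91.0
```

```bash
python3 - <<'E'
from h import *
s=st(); f=grab('wrist','w1.png'); W=cloud(f); np.save('w1.npy',W)
print(np.round(W[210,280]), np.isfinite(W[...,0]).mean())
E
```

```text
{'time_s': 1.35, 'qpos': [12.25, 9.74, 97.25, -0.26, 73.13, -73.33], 'ee_pos': [477.55, 113.93, 241.93], 'ee_rot': [-179.72, -0.05, 175.66], 'force': [0.41, 1.04, 0.55], 'gripper_width': 91.04}
[517. 117.  17.] 0.9961181972789116
```

View pics/w1.png

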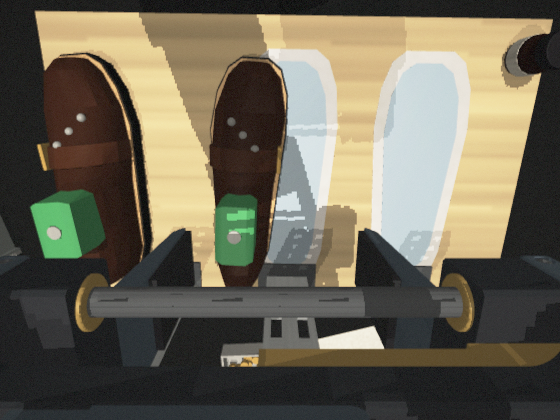

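The wrist view shows cone 1 at about (237,228), cone 2 at (65,225), and the footprints at about (310,130) and (425,140).

```bash
cat > cone.py <<'E'
from h import *
def tot(p):  # world->rack
    c=np.radians(-5.2); d=np.asarray(p)[...,:2]-RO
    return np.stack([d[...,0]*np.cos(c)+d[...,1]*np.sin(c),-d[...,0]*np.sin(c)+d[...,1]*np.cos(c)],-1)
RO=np.array([472.4,130.9])
def shoes(W,img):
    b,g,r=[img[...,i].astype(int) for i in range(3)]; z=W[...,2]
    reg=(W[...,0]>250)&(W[...,0]<640)&(abs(W[...,1])<450)
    m=(reg&(g-r>40)&(g-b>25)&(z>139)&(z<147)).astype(np.uint8); k,l,s,c=cv2.connectedComponentsWithStats(m)
    for i in range(1,k):
        if s[i,4]>100:
            q=W[l==i]; rr=cv2.minAreaRect(q[:,:2].astype(np.float32)); print('cone',c[i].round(),s[i,4],np.round(rr[0],1),np.round(rr[1],1),round(rr[2],1),'rack',tot(rr[0]).round(1),'z',np.round(np.median(q[:,2]),1))
    m=(reg&(z>22)&(z<115)&(r<130)&(r-g>10)&(r-b>8)).astype(np.uint8); k,l,s,c=cv2.connectedComponentsWithStats(m)
    for i in range(1,k):
        if s[i,4]>800:
            q=tot(W[l==i]); rr=cv2.minAreaRect(q.astype(np.float32)); print('shoe rack',c[i].round(),s[i,4],np.round(rr[0],1),np.round(rr[1],1),round(rr[2],1),'x',q[:,0].min().round(),q[:,0].max().round())
            for a in (-110,-80,-50,-20): # width slices -> mid line
                u=q[abs(q[:,0]-a)<6]
                if len(u)>20: print('   ',a,np.percentile(u[:,1],[1,99]).round(1))
E
python3 - <<'E'
from cone import *
W=np.load('w1.npy'); img=cv2.imread('pics/w1.png'); shoes(W,img)
b,g,r=[img[...,i].astype(int) for i in range(3)]; z=W[...,2]
m=(abs(z-18)<5)&(b-r>0)&(b>150)&(W[...,0]<620)&(W[...,0]>250); k,l,s,c=cv2.connectedComponentsWithStats(m.astype(np.uint8))
for i in range(1,k):
    if s[i,4]>500:
        q=tot(W[l==i]); print('foot',c[i].round(),s[i,4]); 
        for a in (-120,-100,-80,-60,-40):
            u=q[abs(q[:,0]-a)<5]; 
            if len(u)>20: print('  ',a,np.percentile(u[:,1],[1,99]).round(1))
w=(abs(z-18)<5)&(b>170)&(W[...,0]<500)&(W[...,0]>250);q=tot(W[w]);print('white xmin',np.percentile(q[:,0],.5).round(1))
m=(abs(z-18)<4)&(r-b>30)&(W[...,0]<620)&(W[...,0]>250);q=W[m];rr=cv2.minAreaRect(q[:,:2].astype(np.float32));print('board',rr)
for x in (300,340,380,420):
    u=q[abs(q[:,0]-x)<4]; print(x,u[:,1].min().round(1),u[:,1].max().round(1))
for y in (-100,0,100,200,300): u=q[abs(q[:,1]-y)<4];print('front',y,np.percentile(u[:,0],.5).round(1))
E
```

```text
cone [ 56. 229.] 1933 [484.4 -78.4] [34.8 52. ] 88.6 rack [  31.  -207.3] z 141.8
cone [234. 235.] 2007 [501.1  76.3] [33.9 54.6] 82.4 rack [ 33.5 -51.8] z 142.0
shoe rack [ 92. 152.] 12410 [  -7.6 -211.2] [230.4  75. ] 1.6 x -122.0 107.0
    -110 [-242.1 -197.1]
    -80 [-244.4 -182.4]
    -50 [-242.  -175.8]
    -20 [-246.8 -175. ]
shoe rack [248. 150.] 9017 [ -7.9 -50.4] [ 80.3 234.9] 85.8 x -125.0 111.0
    -110 [-70.7 -16.4]
    -80 [-82.3  -9.7]
    -50 [-81.1  -7.8]
    -20 [-81.7 -16. ]
foot [300. 148.] 6309
   -120 [-15.4  25.6]
   -100 [-6.2 34.3]
   -80 [-3.3 38.8]
   -60 [-3.4 41.1]
   -40 [-2.3 40.8]
foot [417. 156.] 11459
   -120 [125.6 174.9]
   -100 [116.7 183.9]
   -80 [111.8 188.2]
   -60 [109.8 190.4]
   -40 [110.3 190.5]
white xmin -137.1
board ((464.4091491699219, 132.46328735351562), (551.4337158203125, 325.96533203125), 84.9389419555664)
300 -129.4 149.2
340 -131.5 419.8
380 -41.8 415.7
420 -39.3 412.7
front -100 280.7
front 0 290.4
front 100 299.2
front 200 308.6
front 300 317.4
```

Request:
{"fn": "move_arm", "kwargs": {
  "increments": [
    [[1, -1.5, -1.75, 1, 0, 0, 0.068], [1, -1.5, -1.75, 1, 0, 0, 0], [1, 0, 0, 2, 0, 0, 0], [1, 0, 0, 2, 0, 0, 0], [1, 0, 0, 1, 0, 0, 0], [1, 0, 0, 0, 0, 0, 0], [1, 0, 0, 0, 0, 0, 0]]
  ]
}}

```text
time_s: 2.28
ee_pos: [508.8, 65.8, 169.0]
ee_rot: [-179.4, 0.1, 171.0]
force: [-0.1, 0.4, -0.7]
gripper_width: 91.5
```

Request:
{"fn": "move_arm", "kwargs": {
  "increments": [
    [[1, 0.85, 0.8, 1, -0.01, 0, -0.014], [1, 0, 0, 1, 0, 0, 0], [1, 0, 0, 1, 0, 0, 0], [1, 0, 0, 1, 0, 0, 0], [1, 0, 0, 0, 0, 0, 0], [1, 0, 0, 0, 0, 0, 0]]
  ]
}}

```text
time_s: 3.02
ee_pos: [501.5, 75.9, 126.8]
ee_rot: [180.0, 0.2, 171.9]
force: [0.1, -0.4, 1.1]
gripper_width: 91.2
```

Request:
{"fn": "move_arm", "kwargs": {
  "increments": [
    [[1, 0, -0.08, 0.6, 0, 0, 0], [1, 0, 0, 0.5, 0, 0, 0], [1, 0, 0, 0, 0, 0, 0], [0.3, 0, 0, 0, 0, 0, 0], [0.3, 0, 0, 0, 0, 0, 0], [0, 0, 0, 0, 0, 0, 0], [0, 0, 0, 0, 0, 0, 0], [0, 0, 0, 0, 0, 0, 0], [0, 0, 0, 0, 0, 0, 0]]
  ]
}}

```text
time_s: 4.15
ee_pos: [502.3, 75.3, 116.1]
ee_rot: [179.9, 0.3, 171.9]
force: [-0.5, 4.9, 1.7]
gripper_width: 33.8
```

Request:
{"fn": "move_arm", "kwargs": {
  "increments": [
    [[0, 0, 0.5, 0, 0, 0, -0.017], [0, 0, 0.8, 0, 0, 0, -0.017], [0, 0, 1.0, 0, 0, 0, -0.017], [0, 0, 1.0, 0, 0, 0, 0]]
  ]
}}

```text
time_s: 4.65
ee_pos: [505.8, 107.9, 115.9]
ee_rot: [-179.8, 0.3, 175.1]
force: [-1.3, -1.5, 5.8]
gripper_width: 33.4
```

Request:
{"fn": "move_arm", "kwargs": {
  "increments": [
    [[0, 0, 1.2, 0, 0, 0, 0], [0, 0, 1.2, 0, 0, 0, 0], [0, 0, 1.2, 0, 0, 0, 0], [0, 0, 1.2, 0, 0, 0, 0], [0, 0, 1.2, 0, 0, 0, 0], [0, 0, 1.0, 0, 0, 0, 0]]
  ]
}}

```text
time_s: 5.4
ee_pos: [511.9, 183.2, 115.9]
ee_rot: [-179.8, 0.3, 175.2]
force: [-2.2, -5.7, 6.8]
gripper_width: 34.1
```

Request:
{"fn": "move_arm", "kwargs": {
  "increments": [
    [[0, 0, 1.2, 0, 0, 0, 0], [0, 0, 1.2, 0, 0, 0, 0], [0, 0, 1.2, 0, 0, 0, 0], [0, 0, 1.2, 0, 0, 0, 0], [0, 0, 1.2, 0, 0, 0, 0], [0, 0, 1.0, 0, 0, 0, 0], [0, 0, 0.7, 0, 0, 0, 0], [0, 0, 0.3, 0, 0, 0, 0], [0, 0, 0, 0, 0, 0, 0]]
  ]
}}

```text
time_s: 6.52
ee_pos: [519.0, 269.2, 115.9]
ee_rot: [-179.8, 0.3, 175.2]
force: [-0.5, -1.8, 1.8]
gripper_width: 34.1
```

Request:
{"fn": "move_arm", "kwargs": {
  "increments": [
    [[0, -0.1, 0.4, 0, 0, 0, 0.005], [0, 0, 0.4, 0, 0, 0, 0], [0, 0, 0, 0, 0, 0, 0], [0, 0, 0, 0, 0, 0, 0]]
  ]
}}

```text
time_s: 7.02
ee_pos: [520.5, 277.2, 115.9]
ee_rot: [-179.8, 0.3, 174.9]
force: [-0.1, -3.7, 4.1]
gripper_width: 33.7
```

```bash
python3 - <<'E'
from cone import *
s=st(); print('tcp rack',tot(s['ee_pos'])); f=grab('wrist','w2.png'); shoes(cloud(f),cv2.imread('pics/w2.png'))
f=grab('scene','s2.png'); shoes(cloud(f),cv2.imread('pics/s2.png'))
E
```

```text
{'time_s': 7.02, 'qpos': [27.08, 23.93, 95.97, -0.33, 59.99, -57.61], 'ee_pos': [520.54, 277.22, 115.92], 'ee_rot': [-179.82, 0.25, 174.85], 'force': [-0.15, -3.71, 4.08], 'gripper_width': 33.7}
tcp rack [ 34.67848731 150.08011554]
cone [274. 252.] 3803 [508.1 278.2] [33.6 33.2] 84.4 rack [ 22.3 149.9] z 141.9
cone [274. 322.] 486 [543.3 275.1] [33.1  6.2] 85.1 rack [ 57.6 150.1] z 142.2
shoe rack [278. 103.] 20422 [-33.  149.2] [ 78.7 157.7] 87.3 x -112.0 44.0
    -110 [129.2 181.2]
    -80 [121.  184.8]
    -50 [117.9 184.3]
    -20 [116.4 183.7]
shoe rack [274. 337.] 852 [ 97.2 149.9] [23.8 34.8] 4.6 x 85.0 110.0
cone [263. 188.] 110 [486.4 -76.7] [34.9 53.3] 88.3 rack [  32.8 -205.4] z 142.3
cone [367. 249.] 129 [523.9 273.2] [58.8 28.5] 18.8 rack [ 38.4 146.3] z 141.9
shoe rack [374. 271.] 918 [ -1.4 171.8] [ 40.  234.4] 83.1 x -118.0 116.0
    -20 [163.9 189.8]
```

View pics/w2.png

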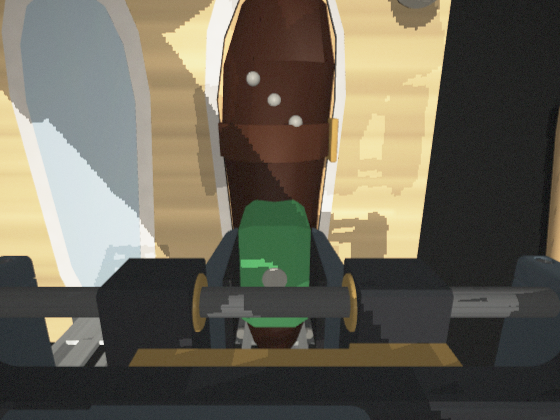

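Request:
{"fn": "move_arm", "kwargs": {
  "increments": [
    [[0, 0, 0, 0, 0, 0, -0.02], [0, 0, 0, 0, 0, 0, -0.005], [0, 0, 0, 0, 0, 0, 0], [1, 0, 0, 0, 0, 0, 0], [1, 0, 0, 0, 0, 0, 0], [1, 0, 0, 0, 0, 0, 0], [1, 0, 0, 0, 0, 0, 0], [1, 0, 0, -2, 0, 0, 0], [1, 0, 0, -2, 0, 0, 0], [1, 0, 0, -3, 0, 0, 0], [1, 0, 0, -3, 0, 0, 0]]
  ]
}}

```text
time_s: 8.5
ee_pos: [518.6, 278.2, 214.8]
ee_rot: [-179.8, -0.1, 176.3]
force: [0.8, -0.1, -0.1]
gripper_width: 91.2
```

```bash
python3 - <<'E'
from cone import *
s=st(); print('tcp rack',tot(s['ee_pos'])); f=grab('wrist','w3.png'); shoes(cloud(f),cv2.imread('pics/w3.png'))
E
```

```text
{'time_s': 8.5, 'qpos': [27.14, 19.62, 87.56, -0.08, 73.03, -59.14], 'ee_pos': [518.56, 278.21, 214.84], 'ee_rot': [-179.82, -0.15, 176.3], 'force': [0.82, -0.07, -0.12], 'gripper_width': 91.22}
tcp rack [ 32.61731597 150.89091173]
cone [274. 217.] 2604 [519.3 278. ] [33.5 54.7] 85.7 rack [ 33.4 150.7] z 141.9
shoe rack [277. 125.] 11663 [ -8.5 148.2] [ 77.1 235.9] 87.6 x -126.0 110.0
    -110 [129.3 176.9]
    -80 [118.9 183.7]
    -50 [115.5 183.7]
    -20 [115.7 183.2]
```

Request:
{"fn": "move_arm", "kwargs": {
  "increments": [
    [[1, 0.1, -2, -1, 0, 0, 0], [1, 0.1, -4, 0, 0, 0, 0], [1, 0.1, -4.5, 0, 0, 0, 0], [1, 0.1, -4.5, 0, 0, 0, 0], [1, 0.1, -4.5, 0, 0, 0, 0], [1, 0.1, -4.5, 0, 0, 0, 0], [1, 0.1, -4.5, 0, 0, 0, 0], [1, 0.1, -3.5, 0, 0, 0, -0.038], [1, 0, -1.5, 0, 0, 0, 0], [1, 0, 0, 0, 0, 0, 0], [1, 0, 0, 0, 0, 0, 0]]
  ]
}}

```text
time_s: 9.93
ee_pos: [482.4, -72.2, 225.7]
ee_rot: [-179.9, -0.3, 178.4]
force: [0.0, -0.2, 0.4]
gripper_width: 91.2
```

```bash
python3 - <<'E'
from cone import *
s=st(); print('tcp rack',tot(s['ee_pos'])); f=grab('wrist','w4.png'); shoes(cloud(f),cv2.imread('pics/w4.png'))
E
```

```text
{'time_s': 9.93, 'qpos': [-9.73, 10.13, 99.16, -0.2, 71.01, -98.04], 'ee_pos': [482.39, -72.17, 225.68], 'ee_rot': [-179.85, -0.32, 178.38], 'force': [0.04, -0.17, 0.43], 'gripper_width': 91.18}
tcp rack [  28.35629388 -201.33052849]
cone [266. 216.] 2386 [485.5 -79. ] [33.5 54.6] 89.1 rack [  32.1 -207.9] z 141.9
shoe rack [265. 130.] 10725 [  -9.4 -208.6] [236.7  82.4] 9.1 x -127.0 110.0
    -110 [-248.6 -193.9]
    -80 [-252.7 -182.7]
    -50 [-250.2 -176.4]
    -20 [-246.4 -176.4]
```

Request:
{"fn": "move_arm", "kwargs": {
  "increments": [
    [[1, -0.35, -0.68, 1, 0, 0.005, -0.016], [1, 0, 0, 2.5, 0, 0, 0], [1, 0, 0, 2.5, 0, 0, 0], [1, 0, 0, 2, 0, 0, 0], [1, 0, 0, 1, 0, 0, 0], [1, 0, 0, 0, 0, 0, 0], [1, 0, 0, 0, 0, 0, 0]]
  ]
}}

```text
time_s: 10.85
ee_pos: [487.0, -76.6, 130.9]
ee_rot: [-179.9, -0.6, 179.9]
force: [-0.1, 0.1, 0.1]
gripper_width: 91.3
```

Request:
{"fn": "move_arm", "kwargs": {
  "increments": [
    [[1, 0.1, -0.24, 0.5, 0, -0.01, 0.008], [1, 0, 0, 0.6, 0, 0, 0], [1, 0, 0, 0.2, 0, 0, 0], [1, 0, 0, 0, 0, 0, 0], [0.3, 0, 0, 0, 0, 0, 0], [0.3, 0, 0, 0, 0, 0, 0], [0, 0, 0, 0, 0, 0, 0], [0, 0, 0, 0, 0, 0, 0], [0, 0, 0, 0, 0, 0, 0], [0, 0, 0, 0, 0, 0, 0]]
  ]
}}

```text
time_s: 12.1
ee_pos: [487.2, -79.4, 118.9]
ee_rot: [-179.8, 0.2, 179.4]
force: [-0.1, 3.6, 2.3]
gripper_width: 34.1
```

Request:
{"fn": "move_arm", "kwargs": {
  "increments": [
    [[0, 0, 0.5, 0, 0, 0, 0.02], [0, 0, 0.8, 0, 0, 0, 0.02], [0, 0, 1.0, 0, 0, 0, 0.02], [0, 0, 1.2, 0, 0, 0, 0.018], [0, 0, 1.2, 0, 0, 0, 0], [0, 0, 1.2, 0, 0, 0, 0], [0, 0, 1.2, 0, 0, 0, 0], [0, 0, 1.0, 0, 0, 0, 0]]
  ]
}}

```text
time_s: 13.1
ee_pos: [493.0, 1.2, 119.1]
ee_rot: [-179.3, 0.3, 174.9]
force: [-0.2, -4.4, 3.1]
gripper_width: 33.8
```

Request:
{"fn": "move_arm", "kwargs": {
  "increments": [
    [[0, -0.05, 1.0, 0, -0.006, 0, 0], [0, -0.05, 1.2, 0, -0.006, 0, 0], [0, -0.05, 1.2, 0, 0, 0, 0], [0, -0.05, 1.2, 0, 0, 0, 0], [0, -0.05, 1.2, 0, 0, 0, 0], [0, 0, 1.2, 0, 0, 0, 0], [0, 0, 1.2, 0, 0, 0, 0], [0, 0, 1.2, 0, 0, 0, 0], [0, 0, 1.0, 0, 0, 0, 0]]
  ]
}}

```text
time_s: 14.22
ee_pos: [504.9, 111.1, 118.8]
ee_rot: [-179.9, 0.2, 175.0]
force: [-0.4, -4.1, 3.5]
gripper_width: 33.7
```

Request:
{"fn": "move_arm", "kwargs": {
  "increments": [
    [[0, -0.05, 0.8, 0, 0, 0, 0], [0, 0, 0.5, 0, 0, 0, 0], [0, 0, 0.25, 0, 0, 0, 0], [0, 0, 0, 0, 0, 0, 0], [0, 0, 0, 0, 0, 0, 0]]
  ]
}}

```text
time_s: 14.85
ee_pos: [506.8, 128.3, 118.8]
ee_rot: [-179.9, 0.2, 175.0]
force: [-0.1, -2.4, 3.7]
gripper_width: 33.8
```

```bash
python3 - <<'E'
from cone import *
s=st(); print('tcp rack',tot(s['ee_pos'])); f=grab('wrist','w5.png'); shoes(cloud(f),cv2.imread('pics/w5.png'))
E
```

```text
{'time_s': 14.85, 'qpos': [13.03, 18.25, 104.68, -0.16, 56.9, -71.91], 'ee_pos': [506.79, 128.28, 118.82], 'ee_rot': [-179.92, 0.21, 175.04], 'force': [-0.13, -2.43, 3.72], 'gripper_width': 33.78}
tcp rack [34.48385209  0.50886666]
cone [275. 251.] 3885 [495.  129.2] [33.6 35. ] 85.4 rack [22.7  0.4] z 141.9
cone [554. 245.] 317 [501.6 263.7] [17.6  5.8] 2.8 rack [ 17.  134.9] z 140.2
cone [274. 320.] 237 [530.4 126.1] [27.3  4. ] 84.9 rack [58.2  0.5] z 142.3
shoe rack [270. 102.] 19745 [-35.2  -1.6] [160.5  80.5] 1.9 x -114.0 46.0
    -110 [-36.6  18.8]
    -80 [-38.9  28. ]
    -50 [-40.3  31.8]
    -20 [-37.   32.6]
shoe rack [491. 129.] 28672 [-18.7 137.2] [ 59.6 190.7] 88.2 x -114.0 76.0
    -110 [122.2 164.8]
    -80 [113.5 165.9]
    -50 [109.8 165.7]
    -20 [111.3 161.6]
shoe rack [274. 334.] 948 [96.1  1.1] [25.1 36.7] 1.9 x 84.0 109.0
shoe rack [481. 330.] 1192 [ 96.1 139. ] [29.2 16.9] 5.3 x 81.0 110.0
```

View pics/w5.png

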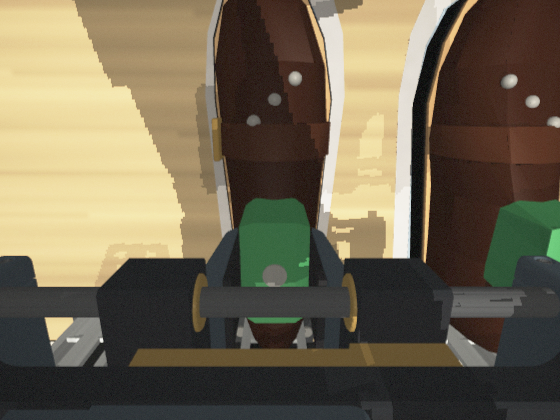

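Request:
{"fn": "move_arm", "kwargs": {
  "increments": [
    [[0, 0, 0, 0, 0, 0, 0.02], [0, 0, 0, 0, 0, 0, 0.015], [0, 0, 0, 0, 0, 0, 0], [1, 0, 0, 0, 0, 0, 0], [1, 0, 0, 0, 0, 0, 0], [1, 0, 0, 0, 0, 0, 0], [1, 0, 0, 0, 0, 0, 0], [1, 0, 0, -2, 0, 0, 0], [1, 0, 0, -3, 0, 0, 0], [1, 0, 0, -4, 0, 0, 0], [1, 0, 0, -4, 0, 0, 0], [1, 0, 0, 0, 0, 0, 0]]
  ]
}}

```text
time_s: 16.4
ee_pos: [505.8, 130.2, 251.1]
ee_rot: [179.7, -0.0, 172.6]
force: [0.1, -0.2, -0.3]
gripper_width: 91.2
```

```bash
python3 - <<'E'
from cone import *
s=st(); print('tcp rack',tot(s['ee_pos'])); f=grab('wrist','w6.png'); W=cloud(f); shoes(W,cv2.imread('pics/w6.png'))
f=grab('side','side1.png'); np.save('side1.npy',cloud(f))
f=grab('scene','scene1.png'); np.save('scene1.npy',cloud(f))
E
python3 m.py | grep -E "br|up"
```

```text
{'time_s': 16.4, 'qpos': [13.01, 12.22, 92.74, 0.26, 74.96, -69.68], 'ee_pos': [505.76, 130.22, 251.06], 'ee_rot': [179.73, -0.01, 172.62], 'force': [0.07, -0.18, -0.26], 'gripper_width': 91.2}
tcp rack [33.27959031  2.34605414]
cone [442. 197.] 2071 [519.4 277.4] [34.6 54.6] 86.5 rack [ 33.5 150.2] z 142.0
cone [272. 203.] 2039 [505.4 128.8] [33.3 53.7] 83.2 rack [33.1  0.9] z 142.0
shoe rack [408. 129.] 12232 [ -6.3 147.9] [233.4  74.3] 2.2 x -124.0 110.0
    -110 [125.7 172.1]
    -80 [116.  179.3]
    -50 [112.9 176.1]
    -20 [111.7 183.5]
shoe rack [270. 124.] 9391 [-7.1  3.8] [232.3  80.2] 3.1 x -123.0 109.0
    -110 [-29.2  23.2]
    -80 [-35.6  32.9]
    -50 [-37.2  37. ]
    -20 [-34.   36.5]
 up 103 [500.9  84.3] [10.3 35.8] 66.4 z [247.4 274.4]
 up 709 [606.2 -29.9] [56.  30.7] 85.6 z [152.1 257.7]
 up 81 [513.4 184.8] [10.9 35.7] 69.1 z [249.2 273.4]
 up 748 [621.  119.4] [54.6 29.9] 84.6 z [152.  258.6]
 up 839 [633.1 267.9] [54.9 30.3] 84.7 z [152.9 258.4]
 br 1788 [143 159  96  56] [ 484.3 -364.9] [249.9 237.3] 9.8 z [ 7.3 62.7] hi [ 577.9 -338.1]
 up 298 [634.1 262.8] [63.3 29. ] 85.4 z [153.1 259.2]
 up 476 [620.2 115.4] [63.  29.1] 83.7 z [152.4 259.1]
 up 77 [498.5  75.8] [ 9.4 32.9] 86.8 z [250.5 274.4]
 up 556 [606.5 -33.2] [60.  28.5] 86.4 z [151.8 259.7]
 br 1042 [273 291  71  55] [ 472.1 -261.4] [197.1  52.2] 5.6 z [ 7.4 64.2] hi [ 548.2 -259.1]
 br 258 [442 310  20  31] [ 777.7 -444.4] [71.9  9.2] 84.5 z [33.2 78.9] hi [ 776.  -445.7]
 br 1116 [297 315  78  48] [ 507.6 -353.5] [ 42.8 196.5] 89.3 z [ 7.3 64.3] hi [ 583.6 -353.6]
 br 945 [332 345  67  45] [ 528.1 -446.3] [ 41.2 165.5] 88.5 z [ 7.8 64.7] hi [ 595.  -449.1]
```

View pics/w6.png

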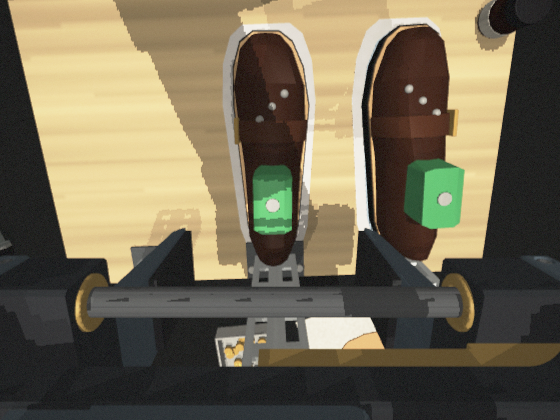

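```bash
python3 - <<'E'
from h import *
W=np.load('side1.npy'); img=cv2.imread('pics/side1.png').astype(int); b,g,r=img[...,0],img[...,1],img[...,2]
z=W[...,2];y=W[...,1];x=W[...,0]
m=((x>150)&(x<700)&(y<-150)&(y>-520)&(z>6)&(z<80)&(abs(r-b)<40)&(r>60)).astype(np.uint8); k,l,s,c=cv2.connectedComponentsWithStats(m)
for i in range(1,k):
    if s[i,4]>500:
        q=W[l==i]; top=q[(q[:,2]>31)&(q[:,2]<40)]; hi=q[q[:,2]>53]; st_=q[(q[:,2]>44)&(q[:,2]<52)]
        vx,vy,cx,cy=cv2.fitLine(top[:,:2].astype(np.float32),cv2.DIST_HUBER,0,.01,.01).ravel()
        rr=cv2.minAreaRect(top[:,:2].astype(np.float32))
        far=st_[np.linalg.norm(st_[:,:2]-hi[:,:2].mean(0),axis=1)>100]
        print(np.degrees(np.arctan2(vy,vx)).round(1),(cx,cy),np.round(rr[0],1),np.round(rr[1],1),'plate',hi.mean(0).round(1),'stop',far.mean(0).round(1),len(far))
E
```

```text
8.1 (np.float32(464.83466), np.float32(-275.7854)) [ 472.4 -271.3] [194.6  38.6] plate [ 548.2 -259.1   61.4] stop [ 378.  -281.7   49.3] 22
-0.9 (np.float32(498.3587), np.float32(-357.42615)) [ 506.1 -353.5] [ 37.3 192.6] plate [ 583.6 -353.6   61.6] stop [ 412.2 -349.8   48.7] 25
-0.1 (np.float32(520.2684), np.float32(-451.63138)) [ 528.1 -448.9] [164.4  40.4] plate [ 595.  -449.1   61. ] stop [nan nan nan] 0<stdin>:11: RuntimeWarning: Mean of empty slice.
  ret = um.true_divide(
```

Request:
{"fn": "move_arm", "kwargs": {
  "increments": [
    [[0.8, -0.5, -3, 0, 0, 0, 0], [0.8, -0.5, -4.5, 0, 0, 0, 0], [0.8, -0.5, -4.5, 0, 0, 0, 0], [0.8, -0.5, -4.5, 0, 0, 0, 0], [0.8, -0.5, -4.5, 0, 0, 0, 0], [0.8, -0.5, -4.5, 0, 0, 0, 0], [0.8, -0.5, -4.5, 0, 0, 0, 0], [0.8, -0.5, -4.5, 0, 0, 0, -0.134], [0.8, -0.5, -3, 0, 0, 0, -0.134], [0.8, 0, 0, 0, 0, 0, 0]]
  ]
}}

```text
time_s: 17.8
ee_pos: [496.8, -256.8, 226.9]
ee_rot: [179.0, -2.2, -171.4]
force: [0.2, 0.4, -0.2]
gripper_width: 73.4
```

```bash
cat > br.py <<'E'
from h import *
def brk(name,cx,cy,rad=130):
    f=grab('wrist',name); W=cloud(f); img=cv2.imread('pics/'+name).astype(int); b,g,r=img[...,0],img[...,1],img[...,2]
    R=cv2.Rodrigues(np.array(f['rvec'],float))[0]; print('cam',(-R.T@np.array(f['tvec']).reshape(3)).round())
    z=W[...,2]
    near=(np.hypot(W[...,0]-cx,W[...,1]-cy)<rad)&(abs(r-b)<45)
    for lo,hi,nm in ((30,41,'chan'),(43,53,'stop'),(55,68,'plate')):
        m=(near&(z>lo)&(z<hi)).astype(np.uint8); k,l,s,c=cv2.connectedComponentsWithStats(cv2.dilate(m,np.ones((5,5))))
        for i in range(1,k):
            q=W[(l==i)&(m>0)]
            if len(q)<60: continue
            rr=cv2.minAreaRect(q[:,:2].astype(np.float32)); print(nm,len(q),'rect',np.round(rr[0],1),np.round(rr[1],1),round(rr[2],1),'z',np.median(q[:,2]).round(1),'px',c[i].round())
E
python3 - <<'E'
from br import *
s=st(); brk('b1.png',465,-270)
E
```

```text
{'time_s': 17.8, 'qpos': [-28.21, 17.68, 88.71, -0.52, 75.92, -126.61], 'ee_pos': [496.76, -256.78, 226.89], 'ee_rot': [179.02, -2.15, -171.45], 'force': [0.18, 0.4, -0.18], 'gripper_width': 73.41}
cam [ 426. -271.  400.]
chan 4166 rect [ 464.9 -267.5] [173.8  38.5] 7.0 z 35.8 px [265. 157.]
chan 3545 rect [ 487.6 -349.6] [ 28.7 156.8] 88.5 z 35.9 px [190. 166.]
stop 145 rect [ 377.3 -280. ] [ 4.  27.7] 7.6 z 49.1 px [266.  73.]
stop 127 rect [ 411.1 -347.4] [27.6  4. ] 88.7 z 49.0 px [195.  98.]
stop 107 rect [ 550.6 -256.9] [ 1.3 39.5] 8.1 z 48.4 px [264. 240.]
plate 274 rect [ 554.2 -256.7] [ 8.4 39.3] 8.2 z 62.9 px [264. 246.]
```

View pics/b1.png

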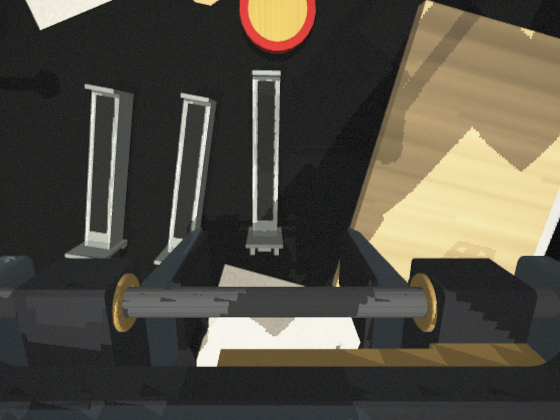

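Request:
{"fn": "move_arm", "kwargs": {
  "increments": [
    [[0.65, 1.4, -0.35, 2, 0.017, -0.037, 0.017], [0.65, 1.45, -0.35, 3, 0, 0, 0], [0.65, 0, 0, 4, 0, 0, 0], [0.65, 0, 0, 3, 0, 0, 0], [0.65, 0, 0, 1, 0, 0, 0], [0.65, 0, 0, 0, 0, 0, 0], [0.65, 0, 0, 0, 0, 0, 0]]
  ]
}}

```text
time_s: 18.73
ee_pos: [466.5, -257.6, 93.0]
ee_rot: [179.7, -0.1, -172.5]
force: [0.3, 0.1, 0.9]
gripper_width: 59.7
```

```bash
python3 - <<'E'
from br import *
s=st(); brk('b2.png',465,-270,110)
E
```

```text
{'time_s': 18.73, 'qpos': [-30.26, 20.9, 104.93, 0.23, 54.47, -127.87], 'ee_pos': [466.46, -257.6, 92.99], 'ee_rot': [179.67, -0.12, -172.53], 'force': [0.31, 0.09, 0.91], 'gripper_width': 59.66}
cam [ 389. -269.  263.]
chan 7668 rect [ 448.6 -270.7] [140.9  28.1] 7.4 z 35.9 px [259. 187.]
chan 5313 rect [ 464.4 -349.4] [ 29.2 111.6] 88.4 z 35.8 px [149. 193.]
chan 493 rect [ 547.9 -257.4] [ 7.2 39.8] 8.2 z 35.9 px [261. 323.]
stop 320 rect [ 377.  -280.2] [ 3.7 27.5] 7.5 z 49.3 px [256.  89.]
stop 352 rect [ 410.8 -347.7] [28.5  4.2] 88.7 z 49.0 px [144. 130.]
stop 447 rect [ 550.4 -257.1] [ 2.3 40.1] 7.2 z 48.2 px [261. 334.]
plate 492 rect [ 550.3 -257.2] [ 2.3 39.7] 7.3 z 59.7 px [260. 344.]
```

Request:
{"fn": "move_arm", "kwargs": {
  "increments": [
    [[0.65, -0.13, -1.05, 1, 0.005, 0, 0], [0.65, 0, 0, 2, 0, 0, 0], [0.65, 0, 0, 2, 0, 0, 0], [0.65, 0, 0, 1.5, 0, 0, 0], [0.65, 0, 0, 1, 0, 0, 0], [0.65, 0, 0, 0, 0, 0, 0], [0.65, 0, 0, 0, 0, 0, 0]]
  ]
}}

```text
time_s: 19.65
ee_pos: [472.9, -272.7, 17.6]
ee_rot: [-179.6, 0.3, -172.6]
force: [0.4, 0.7, 0.2]
gripper_width: 59.1
```

Request:
{"fn": "move_arm", "kwargs": {
  "increments": [
    [[0.65, 0.3, 0.5, 0.6, -0.006, 0, 0], [0.65, 0, 0, 0.5, 0, 0, 0], [0.65, 0, 0, 0, 0, 0, 0], [0.4, 0, 0, 0, 0, 0, 0], [0.2, 0, 0, 0, 0, 0, 0], [0, 0, 0, 0, 0, 0, 0], [0, 0, 0, 0, 0, 0, 0], [0, 0, 0, 0, 0, 0, 0]]
  ],
  "force": 50
}}

```text
time_s: 20.65
ee_pos: [469.9, -268.1, 7.2]
ee_rot: [-179.9, 0.4, -172.6]
force: [-0.8, -0.5, 0.1]
gripper_width: 27.8
```

Request:
{"fn": "move_arm", "kwargs": {
  "increments": [
    [[0, 0, 0, -1, 0, 0, 0], [0, 0, 0, -3, 0, 0, 0], [0, 0, 0, -4, 0, 0, 0], [0, 0.5, 0, -4, 0, 0, 0.11], [0, 0.5, 0, -4, 0, 0, 0.11], [0, 0, 0, -4, 0, 0, 0], [0, 0, 0, -1, 0, 0, 0], [0, 0, 0, 0, 0, 0, 0]]
  ]
}}

```text
time_s: 21.65
ee_pos: [455.4, -267.4, 223.0]
ee_rot: [179.9, 0.1, 174.4]
force: [-0.4, -0.4, -3.4]
gripper_width: 27.9
```

Request:
{"fn": "move_arm", "kwargs": {
  "increments": [
    [[0, 0.2, 2.5, 0, 0, 0, -0.007], [0, 0.2, 4.5, 0, 0, 0, 0], [0, 0.2, 5, 0, 0, 0, 0], [0, 0.2, 5, 0, 0, 0, 0], [0, 0.1, 5, 0, 0, 0, 0], [0, 0.1, 5, 0, 0, 0, 0], [0, 0, 5, 0, 0, 0, 0]]
  ]
}}

```text
time_s: 22.52
ee_pos: [468.3, 60.0, 209.1]
ee_rot: [179.7, -1.5, 174.4]
force: [1.4, 0.1, -2.6]
gripper_width: 27.7
```

Request:
{"fn": "move_arm", "kwargs": {
  "increments": [
    [[0, 0, 5, -0.3, 0, -0.015, 0], [0, 0, 5, -0.3, 0, 0, 0], [0, 0, 4.5, -0.2, 0, 0, 0], [0, 0, 3, 0, 0, 0, 0], [0, 0, 1.5, 0, 0, 0, 0], [0, 0, 0, 0, 0, 0, 0], [0, 0, 0, 0, 0, 0, 0]]
  ]
}}

```text
time_s: 23.4
ee_pos: [480.0, 254.9, 203.6]
ee_rot: [-179.5, -1.9, 174.7]
force: [0.5, 0.2, -2.9]
gripper_width: 27.7
```

```bash
cat > pre.py <<'E'
from cone import *
import sys
def pre(name):
    s=st(); print('tcp rack',tot(s['ee_pos']).round(1))
    f=grab('wrist',name); W=cloud(f); img=cv2.imread('pics/'+name).astype(int); b,g,r=img[...,0],img[...,1],img[...,2]
    z=W[...,2]; zt=s['ee_pos'][2]-7
    for lo,hi,nm in ((30,41,'chan'),(44,54,'stop'),(56,68,'plate')):
        m=((z-zt>lo)&(z-zt<hi)&(abs(r-b)<45)&(np.hypot(W[...,0]-s['ee_pos'][0],W[...,1]-s['ee_pos'][1])<130)).astype(np.uint8); k,l,st_,c=cv2.connectedComponentsWithStats(m)
        for i in range(1,k):
            q=W[l==i]
            if len(q)>100: p=tot(q); rr=cv2.minAreaRect(p.astype(np.float32)); print(nm,len(q),'rack',np.round(rr[0],1),np.round(rr[1],1),round(rr[2],1),'z',np.percentile(q[:,2],[5,50,95]).round(1),'px',c[i].round())
    return W,img
E
python3 -c "
from pre import *
pre('p1.png')"
```

```text
{'time_s': 23.4, 'qpos': [26.38, 16.85, 93.36, 0.64, 71.66, -58.56], 'ee_pos': [480.01, 254.87, 203.56], 'ee_rot': [-179.54, -1.9, 174.72], 'force': [0.46, 0.16, -2.88], 'gripper_width': 27.72}
tcp rack [ -3.7 124.2]
chan 14024 rack [-47.6 124. ] [94.2 49.8] 0.7 z [231.9 234.3 236.3] px [274. 181.]
chan 1728 rack [ 25.1 124.3] [28.  19.6] 89.5 z [229.8 231.2 232.3] px [274. 333.]
stop 1133 rack [-95.9 124.3] [28.1  4.4] 89.9 z [241.9 249.2 250.2] px [274.  68.]
stop 327 rack [-15.5 107.7] [17.2  8.4] 42.1 z [241.1 245.7 250.1] px [231. 265.]
stop 331 rack [-15.6 141.1] [ 7.8 17.1] 47.8 z [241.1 245.6 250.3] px [318. 265.]
plate 356 rack [-17.8 106.9] [12.   4.7] 54.7 z [253.1 258.1 263.5] px [228. 278.]
plate 347 rack [-18.1 141.8] [ 4.8 11.6] 35.4 z [253.2 258.  263.1] px [321. 278.]
plate 369 rack [  5.5 108.9] [17.7  3.7] 0.2 z [255.5 258.4 263.1] px [236. 333.]
plate 369 rack [  4.8 140. ] [ 3.6 18.6] 89.4 z [255.4 258.1 263. ] px [313. 333.]
```

View pics/p1.png

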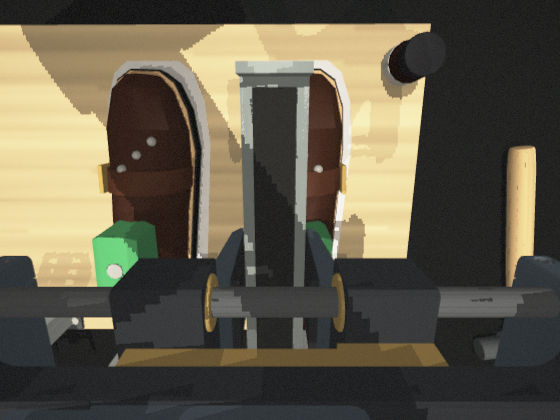

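Request:
{"fn": "move_arm", "kwargs": {
  "increments": [
    [[0, -0.5, 0.9, 0, -0.008, -0.02, 0], [0, -0.5, 0.9, 0, 0, -0.02, 0], [0, -0.4, 0.5, 0, 0, 0, 0], [0, 0, 0, 0, 0, 0, 0], [0, 0, 0, 0, 0, 0, 0]]
  ]
}}

```text
time_s: 24.08
ee_pos: [497.7, 276.1, 204.1]
ee_rot: [179.9, 0.6, 174.6]
force: [-0.9, -0.8, -2.3]
gripper_width: 28.0
```

```bash
python3 -c "
from pre import *
pre('p2.png')" | grep -v plate
```

```text
{'time_s': 24.08, 'qpos': [28.03, 17.87, 91.76, -0.3, 69.82, -56.42], 'ee_pos': [497.71, 276.14, 204.11], 'ee_rot': [179.93, 0.62, 174.55], 'force': [-0.88, -0.77, -2.31], 'gripper_width': 28.02}
tcp rack [ 12.  146.9]
chan 14117 rack [-33.2 146.5] [94.3 49.8] 0.6 z [231.2 232.6 234. ] px [274. 180.]
chan 1722 rack [ 39.7 146.7] [27.9 19.5] 89.2 z [231.7 233.  234.1] px [274. 333.]
stop 1085 rack [-82.1 147. ] [28.   4.3] 89.7 z [242.7 245.7 246.9] px [274.  67.]
stop 331 rack [ -1.9 130.1] [17.1  8. ] 41.9 z [241.6 246.1 250.5] px [231. 266.]
stop 336 rack [ -1.5 163.5] [ 8.1 17.5] 49.0 z [241.6 246.1 250.5] px [318. 265.]
```

Request:
{"fn": "move_arm", "kwargs": {
  "increments": [
    [[0, 0, 0.32, 0.35, 0, 0, -0.003], [0, 0, 0, 0.3, 0, 0, 0], [0, -0.5, 0, 0, 0, 0, 0], [0, -0.7, 0, 0, 0, 0, 0], [0, -0.3, 0, 0, 0, 0, 0], [0, 0, 0, 0, 0, 0, 0], [0, 0, 0, 0, 0, 0, 0]]
  ]
}}

```text
time_s: 25.0
ee_pos: [514.3, 277.6, 197.1]
ee_rot: [180.0, 0.6, 174.7]
force: [-0.4, -0.3, -3.4]
gripper_width: 27.8
```

```bash
python3 -c "
from pre import *
pre('p3.png')
f=grab('side','q.png'); i=cv2.imread('pics/q.png')[90:270,200:360]; a=cv2.resize(i,None,fx=2.5,fy=2.5,interpolation=2)
f=grab('scene','q2.png'); i=cv2.imread('pics/q2.png')[205:345,280:440]; b=cv2.resize(i,(400,350),interpolation=2)
c=np.zeros((450,800,3),np.uint8); c[:,:400]=a; c[:350,400:]=b; cv2.imwrite('pics/c1.png',c)" | grep -v plate
```

```text
{'time_s': 25.0, 'qpos': [27.4, 19.51, 90.35, -0.31, 69.6, -57.19], 'ee_pos': [514.34, 277.64, 197.12], 'ee_rot': [179.95, 0.61, 174.7], 'force': [-0.38, -0.35, -3.39], 'gripper_width': 27.78}
tcp rack [ 28.5 149.9]
chan 14114 rack [-16.7 150.3] [49.8 94.5] 89.2 z [224.2 225.7 227. ] px [274. 180.]
chan 1730 rack [ 56.  149.9] [28.  19.5] 89.1 z [224.7 226.  227.1] px [274. 333.]
stop 1079 rack [-65.7 149.8] [ 4.2 28. ] 0.0 z [235.5 238.7 239.9] px [274.  67.]
stop 330 rack [ 14.6 132.9] [17.4  8.2] 42.7 z [234.6 239.1 243.6] px [231. 266.]
stop 327 rack [ 14.6 166.6] [ 8.3 16.9] 46.6 z [234.5 239.1 243.6] px [318. 266.]
```

View pics/c1.png

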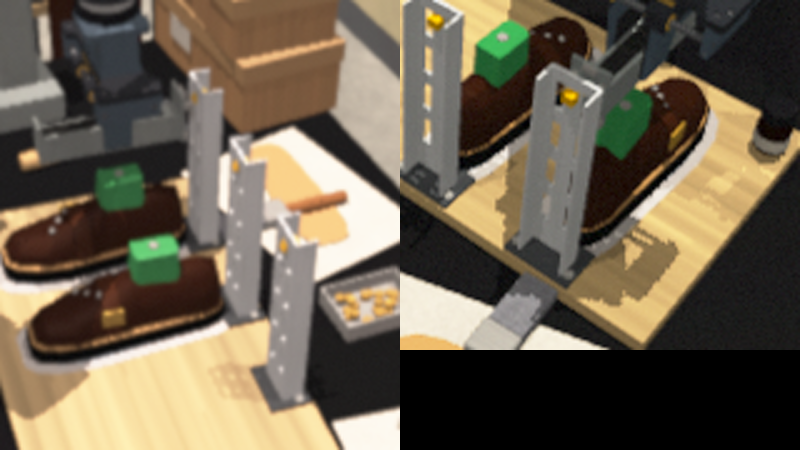

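The composite shows the arm level just in front of the left upright, below its catch. Pushing the claws in.

Request:
{"fn": "move_arm", "kwargs": {
  "increments": [
    [[0, -0.4, 0, 0, 0, 0, 0], [0, -0.4, 0, 0, 0, 0, 0], [0, -0.3, 0, 0, 0, 0, 0], [0, -0.25, 0, 0, 0, 0, 0], [0, -0.2, 0, 0, 0, 0, 0], [0, -0.2, 0, 0, 0, 0, 0]]
  ]
}}

```text
time_s: 25.9
ee_pos: [531.2, 276.1, 197.4]
ee_rot: [180.0, 0.4, 174.7]
force: [-7.8, 1.3, 0.4]
gripper_width: 27.3
```

Request:
{"fn": "move_arm", "kwargs": {
  "increments": [
    [[0, -0.05, 0, 0.4, 0, 0, 0], [0, -0.05, 0, 0.4, 0, 0, 0], [0, -0.05, 0, 0.4, 0, 0, 0], [0, -0.05, 0, 0.3, 0, 0, 0]]
  ]
}}

```text
time_s: 26.4
ee_pos: [531.2, 276.6, 183.2]
ee_rot: [179.9, 0.2, 174.7]
force: [-3.7, -0.0, -2.1]
gripper_width: 27.7
```

Request:
{"fn": "move_arm", "kwargs": {
  "increments": [
    [[0, -0.05, 0, 0.3, 0, 0, 0], [0, -0.05, 0, 0.3, 0, 0, 0], [0, 0, 0, 0.3, 0, 0, 0], [0, 0, 0, 0.3, 0, 0, 0]]
  ]
}}

```text
time_s: 26.9
ee_pos: [531.0, 276.7, 173.5]
ee_rot: [179.9, 0.2, 174.7]
force: [-10.8, -1.4, 11.3]
gripper_width: 27.7
```

Request:
{"fn": "move_arm", "kwargs": {
  "increments": [
    [[0, 0, 0, 0.25, 0, 0, 0], [0, 0, 0, 0.25, 0, 0, 0]]
  ]
}}

```text
time_s: 27.15
ee_pos: [531.0, 276.8, 173.1]
ee_rot: [179.8, 0.4, 174.7]
force: [-9.3, -0.3, 10.6]
gripper_width: 27.9
```

```bash
python3 -c "
from pre import *
pre('p4.png')" | grep -v plate
```

```text
{'time_s': 27.15, 'qpos': [26.44, 21.78, 90.45, -0.02, 67.32, -58.26], 'ee_pos': [531.0, 276.75, 173.09], 'ee_rot': [179.78, 0.39, 174.7], 'force': [-9.28, -0.35, 10.57], 'gripper_width': 27.85}
tcp rack [ 45.1 150.6]
chan 14109 rack [ -0.2 151.1] [49.7 94.8] 88.8 z [199.1 200.9 202.7] px [275. 180.]
chan 1733 rack [ 71.2 150.2] [22.1 27.8] 0.9 z [201.2 202.5 203.6] px [274. 333.]
stop 1017 rack [-49.4 150.5] [28.1  4.4] 89.9 z [211.9 213.2 214.4] px [275.  66.]
stop 337 rack [ 31.3 133.4] [17.1  8.2] 43.6 z [210.5 215.  219.5] px [231. 266.]
stop 331 rack [ 31.3 166.9] [ 8.8 17.2] 47.0 z [210.6 215.  219.6] px [318. 266.]
```

Request:
{"fn": "move_arm", "kwargs": {
  "increments": [
    [[0, 0, 0, -0.15, 0, 0.0, 0], [0, 0, 0, -0.2, 0, 0, 0], [0, 0, 0, -0.2, 0, 0, 0]]
  ]
}}

```text
time_s: 27.58
ee_pos: [530.7, 276.3, 175.9]
ee_rot: [179.9, 0.2, 174.7]
force: [0.5, 1.5, -11.8]
gripper_width: 27.9
```

Request:
{"fn": "move_arm", "kwargs": {
  "increments": [
    [[0, 0, 0, 0.1, 0, 0, 0], [0.6, 0, 0, 0, 0, 0, 0], [0.6, 0, 0, 0, 0, 0, 0], [0.6, 0, 0, 0, 0, 0, 0], [0.6, 0, 0, -2, 0, 0, 0], [0.6, 0, 0, -3, 0, 0, 0], [0.6, 0, 0, -3, 0, 0, 0], [0.6, 0, 0, 0, 0, 0, 0]]
  ]
}}

```text
time_s: 28.58
ee_pos: [534.5, 276.4, 261.8]
ee_rot: [179.6, 1.0, 174.7]
force: [0.3, -0.4, -0.6]
gripper_width: 54.6
```

```bash
cat > chk.py <<'E'
from pre import *
def chk(k,n):
    st()
    for cam in ('wrist','scene','side'):
        f=grab(cam,'q.png'); W=cloud(f); P=tot(W); z=W[...,2]; yk={1:150,2:0,3:-150}[k]
        img=cv2.imread('pics/q.png').astype(int); g=(abs(img[...,0]-img[...,2])<45)
        m=(abs(P[...,1]-yk)<16)&g&(z>160)&(z<240)
        for lo,hi,nm in ((-45,20,'chan'),(40,80,'chan'),(-62,-50,'stop'),(122,133,'plate')):
            q=z[m&(P[...,0]>lo)&(P[...,0]<hi)]
            if len(q)>10: print(cam,nm,lo,len(q),np.percentile(q,[50,95,99]).round(1))
    Wm=W
E
python3 -c "
from chk import *
chk(1,1)
f=grab('scene','q.png');f=grab('side','q3.png');i=cv2.imread('pics/q3.png')[100:250,170:350]; a=cv2.resize(i,(400,333),interpolation=2)
b=cv2.resize(cv2.imread('pics/q.png')[215:315,310:430],(400,333),interpolation=2); cv2.imwrite('pics/c2.png',np.hstack([a,b]))"
```

```text
{'time_s': 28.58, 'qpos': [26.37, 18.78, 82.06, -0.22, 78.08, -58.27], 'ee_pos': [534.51, 276.4, 261.81], 'ee_rot': [179.61, 1.03, 174.68], 'force': [0.33, -0.41, -0.6], 'gripper_width': 54.6}
wrist chan -45 3935 [198.2 200.  200.6]
wrist chan 40 1896 [201.1 202.4 203.1]
wrist stop -62 136 [210.  211.2 211.7]
wrist plate 122 1027 [224.7 231.6 232.1]
scene chan -45 232 [196.7 201.  202. ]
scene chan 40 212 [200.7 203.5 203.9]
scene plate 122 18 [212.  231.7 232.8]
side chan -45 262 [192.3 202.4 203.3]
side chan 40 145 [194.2 205.4 207. ]
side plate 122 57 [212.8 233.8 234.5]
```

View pics/c2.png

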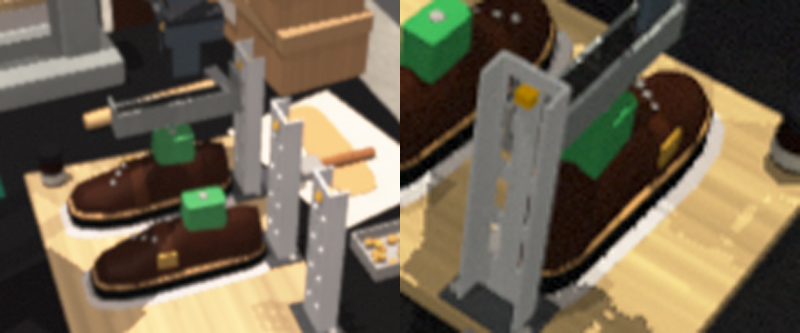

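Request:
{"fn": "move_arm", "kwargs": {
  "increments": [
    [[0.65, 0, -2.5, -2, 0, 0.015, 0], [0.65, -0.45, -5, -0.3, 0, 0, 0], [0.65, -0.45, -5.5, -0.3, 0, 0, 0], [0.65, -0.45, -5.5, -0.3, 0, 0, 0], [0.65, -0.45, -5.5, -0.3, 0, 0, 0], [0.65, -0.45, -5.5, -0.3, 0, 0, 0], [0.65, -0.45, -5.5, 0, 0, 0, 0], [0.65, -0.45, -5.5, 0, 0, 0, 0], [0.65, -0.45, -5.5, 0, 0, 0, 0], [0.65, -0.45, -5.5, 0.5, 0, 0, -0.034], [0.65, -0.45, -4.5, 0.5, 0, 0, -0.034], [0.65, 0, -2, 0, 0, 0, 0]]
  ]
}}

```text
time_s: 30.32
ee_pos: [524.1, -322.5, 268.1]
ee_rot: [179.8, -1.4, 179.0]
force: [0.2, 0.4, 0.6]
gripper_width: 59.1
```

```bash
python3 - <<'E'
from br import *
s=st(); brk('b3.png',500,-400,170)
E
```

```text
{'time_s': 30.32, 'qpos': [-32.36, 21.29, 77.42, -0.57, 82.64, -121.24], 'ee_pos': [524.12, -322.45, 268.12], 'ee_rot': [179.78, -1.45, 178.96], 'force': [0.24, 0.43, 0.61], 'gripper_width': 59.09}
cam [ 450. -322.  440.]
chan 3389 rect [ 498.4 -352.9] [177.3  38.7] 0.1 z 35.9 px [251. 159.]
chan 3486 rect [ 511.  -446.7] [190.9  39.6] 0.2 z 35.8 px [174. 166.]
stop 111 rect [ 411.4 -347.8] [26.8  3.9] 88.7 z 48.9 px [249.  85.]
stop 106 rect [ 417.1 -441.4] [27.8  3.9] 88.3 z 49.0 px [166.  92.]
stop 74 rect [ 586.1 -352.5] [38.8  1.2] 87.9 z 47.9 px [251. 233.]
stop 112 rect [ 592.7 -445.9] [36.6 18.3] 60.3 z 48.5 px [179. 241.]
plate 193 rect [ 589.5 -352.5] [39.1  7.8] 88.0 z 62.9 px [250. 239.]
plate 216 rect [ 595.4 -446.6] [39.6  8.3] 87.4 z 62.8 px [173. 244.]
```

Request:
{"fn": "move_arm", "kwargs": {
  "increments": [
    [[0.65, 0.6, -0.9, 2, 0, -0.025, 0.008], [0.65, 0.7, -1, 3.5, 0, 0, 0], [0.65, 0.5, -0.8, 4, 0, 0, 0], [0.65, 0, 0, 4, 0, 0, 0], [0.65, 0, 0, 3, 0, 0, 0], [0.65, 0, 0, 1.5, 0, 0, 0], [0.65, 0, 0, 0.5, 0, 0, 0], [0.65, 0, 0, 0, 0, 0, 0], [0.65, 0, 0, 0, 0, 0, 0]]
  ]
}}

```text
time_s: 31.5
ee_pos: [508.5, -342.6, 81.4]
ee_rot: [179.8, 0.3, 178.6]
force: [0.2, -0.0, 0.1]
gripper_width: 59.2
```

```bash
python3 - <<'E'
from br import *
s=st(); brk('b4.png',500,-352,105)
E
```

```text
{'time_s': 31.5, 'qpos': [-35.26, 27.72, 95.09, 0.45, 57.03, -124.12], 'ee_pos': [508.48, -342.63, 81.43], 'ee_rot': [179.77, 0.34, 178.62], 'force': [0.18, -0.03, 0.13], 'gripper_width': 59.2}
cam [ 429. -342.  251.]
chan 8625 rect [ 482.9 -349.8] [ 28.1 140.6] 88.5 z 35.9 px [263. 181.]
chan 4855 rect [ 478.4 -442.6] [ 27.4 101.6] 88.3 z 35.8 px [128. 194.]
chan 602 rect [ 582.8 -352.4] [40.   8.4] 88.0 z 35.8 px [264. 324.]
stop 392 rect [ 410.9 -347.9] [27.5  3.8] 88.5 z 48.9 px [261.  76.]
stop 503 rect [ 585.9 -352.5] [39.9  2.8] 88.0 z 48.1 px [263. 336.]
plate 333 rect [ 585.8 -352.6] [39.5  2.8] 87.8 z 58.0 px [263. 345.]
```

Request:
{"fn": "move_arm", "kwargs": {
  "increments": [
    [[0.65, 0.4, -0.7, 1, 0, 0, 0], [0.65, 0, 0, 2, 0, 0, 0], [0.65, 0, 0, 1.8, 0, 0, 0], [0.65, 0, 0, 1.2, 0, 0, 0], [0.65, 0, 0, 0.4, 0, 0, 0], [0.65, 0, 0, 0, 0, 0, 0], [0.65, 0, 0, 0, 0, 0, 0]]
  ]
}}

```text
time_s: 32.42
ee_pos: [505.0, -353.0, 16.9]
ee_rot: [180.0, 0.6, 178.5]
force: [0.4, 0.0, -0.4]
gripper_width: 59.3
```

Request:
{"fn": "move_arm", "kwargs": {
  "increments": [
    [[0.65, 0.1, 0.25, 0.5, 0, 0.007, 0], [0.65, 0, 0, 0.5, 0, 0, 0], [0.65, 0, 0, 0, 0, 0, 0], [0.4, 0, 0, 0, 0, 0, 0], [0.2, 0, 0, 0, 0, 0, 0], [0, 0, 0, 0, 0, 0, 0], [0, 0, 0, 0, 0, 0, 0], [0, 0, 0, 0, 0, 0, 0]]
  ]
}}

```text
time_s: 33.42
ee_pos: [504.7, -350.5, 7.4]
ee_rot: [-179.9, 0.3, 178.6]
force: [-0.4, -0.1, -1.0]
gripper_width: 27.4
```

Request:
{"fn": "move_arm", "kwargs": {
  "increments": [
    [[0, 0, 0, -1, 0, 0, 0], [0, 0, 0, -3, 0, 0, 0], [0, 0.5, 0, -4, 0, 0, 0], [0, 1.5, 0, -4, 0, 0, 0.035], [0, 2, 0, -4, 0, 0, 0.033], [0, 2, 0, -3.5, 0, 0, 0], [0, 0.5, 0, -1, 0, 0, 0], [0, 0, 0, 0, 0, 0, 0]]
  ]
}}

```text
time_s: 34.42
ee_pos: [436.1, -345.1, 218.7]
ee_rot: [179.9, 0.1, 174.5]
force: [0.6, -0.4, -3.0]
gripper_width: 27.5
```

Request:
{"fn": "move_arm", "kwargs": {
  "increments": [
    [[0, 0.1, 2.5, -0.1, 0, 0, -0.004], [0, 0.1, 4.5, -0.2, 0, -0.003, 0], [0, 0.1, 5, -0.2, 0, -0.003, 0], [0, 0.1, 5, -0.2, 0, -0.003, 0], [0, 0.1, 5, -0.2, 0, -0.003, 0], [0, 0.1, 5, -0.2, 0, -0.003, 0], [0, 0, 5, -0.2, 0, -0.003, 0], [0, 0, 5, -0.2, 0, -0.003, 0], [0, 0, 4, 0, 0, -0.003, 0], [0, 0, 2, 0, 0, 0, 0], [0, 0, 0, 0, 0, 0, 0], [0, 0, 0, 0, 0, 0, 0]]
  ]
}}

```text
time_s: 35.92
ee_pos: [460.7, 111.4, 218.3]
ee_rot: [179.4, -0.5, 175.3]
force: [-0.4, 0.2, -2.1]
gripper_width: 27.7
```

```bash
python3 -c "
from pre import *
pre('p5.png')" | grep -v plate
```

```text
{'time_s': 35.92, 'qpos': [11.67, 9.16, 101.49, 0.8, 69.66, -73.94], 'ee_pos': [460.73, 111.43, 218.29], 'ee_rot': [179.37, -0.51, 175.33], 'force': [-0.37, 0.19, -2.12], 'gripper_width': 27.75}
tcp rack [ -9.9 -20.4]
chan 14100 rack [-54.5 -21.3] [94.5 49.7] 0.7 z [245.9 247.5 249. ] px [274. 180.]
chan 1729 rack [ 18.4 -20.7] [19.5 28.1] 1.6 z [245.3 246.5 247.6] px [274. 333.]
stop 1057 rack [-103.3  -22.1] [ 4.2 28. ] 0.8 z [258.  261.3 262.4] px [275.  67.]
stop 337 rack [-22.8 -37.9] [17.   8.1] 44.0 z [255.8 260.3 264.8] px [231. 266.]
stop 329 rack [-23.   -4.3] [ 8.2 17. ] 46.9 z [255.9 260.4 264.7] px [318. 265.]
```

Request:
{"fn": "move_arm", "kwargs": {
  "increments": [
    [[0, -0.6, 0.7, 0.6, 0.01, -0.013, 0.01], [0, -0.8, 0.7, 0.7, 0, 0, 0], [0, -0.8, 0.45, 0.5, 0, 0, 0], [0, -0.6, 0, 0, 0, 0, 0], [0, -0.3, 0, 0, 0, 0, 0], [0, 0, 0, 0, 0, 0, 0], [0, 0, 0, 0, 0, 0, 0]]
  ]
}}

```text
time_s: 36.85
ee_pos: [496.0, 126.0, 198.6]
ee_rot: [180.0, 0.2, 174.5]
force: [0.1, -0.4, -2.4]
gripper_width: 27.6
```

```bash
python3 -c "
from pre import *
pre('p6.png')" | grep -v plate
```

```text
{'time_s': 36.85, 'qpos': [13.01, 13.13, 99.29, -0.08, 67.35, -71.42], 'ee_pos': [496.02, 125.98, 198.64], 'ee_rot': [179.99, 0.25, 174.46], 'force': [0.15, -0.38, -2.42], 'gripper_width': 27.65}
tcp rack [24.  -2.8]
chan 14114 rack [-21.1  -2.4] [50.1 94.5] 89.6 z [225.7 227.2 228.6] px [274. 180.]
chan 1730 rack [52.1 -3.1] [19.9 28.1] 0.3 z [226.  227.3 228.4] px [274. 333.]
stop 1013 rack [-70.1  -2.4] [27.9  4.2] 89.4 z [238.4 240.4 241.6] px [274.  67.]
stop 328 rack [ 10.3 -19.6] [17.1  7.9] 42.3 z [236.2 240.8 245.1] px [231. 266.]
stop 330 rack [10.6 13.9] [ 8.1 17.4] 48.5 z [236.3 240.8 245.1] px [318. 266.]
```

Request:
{"fn": "move_arm", "kwargs": {
  "increments": [
    [[0, -0.2, 0.29, 0.1, 0, 0, -0.006], [0, -0.2, 0, 0, 0, 0, 0], [0, 0, 0, 0, 0, 0, 0]]
  ]
}}

```text
time_s: 37.28
ee_pos: [500.4, 128.7, 198.0]
ee_rot: [180.0, 0.3, 174.8]
force: [0.1, 0.0, -2.8]
gripper_width: 27.3
```

Request:
{"fn": "move_arm", "kwargs": {
  "increments": [
    [[0, -0.4, 0, 0, 0, 0, 0], [0, -0.4, 0, 0, 0, 0, 0], [0, -0.4, 0, 0, 0, 0, 0], [0, -0.3, 0, 0, 0, 0, 0], [0, -0.2, 0, 0, 0, 0, 0], [0, -0.2, 0, 0, 0, 0, 0]]
  ]
}}

```text
time_s: 38.02
ee_pos: [517.7, 127.1, 197.9]
ee_rot: [180.0, -0.1, 174.8]
force: [-7.6, 1.6, 2.6]
gripper_width: 27.6
```

Request:
{"fn": "move_arm", "kwargs": {
  "increments": [
    [[0, -0.05, 0, 0.4, 0, 0, 0], [0, -0.05, 0, 0.4, 0, 0, 0], [0, -0.05, 0, 0.4, 0, 0, 0], [0, -0.05, 0, 0.3, 0, 0, 0], [0, -0.05, 0, 0.3, 0, 0, 0], [0, -0.05, 0, 0.3, 0, 0, 0], [0, 0, 0, 0.3, 0, 0, 0]]
  ]
}}

```text
time_s: 38.9
ee_pos: [517.5, 127.2, 174.6]
ee_rot: [180.0, -0.4, 174.8]
force: [-9.1, 1.0, 10.9]
gripper_width: 28.2
```

Request:
{"fn": "move_arm", "kwargs": {
  "increments": [
    [[0, 0, 0, 0.25, 0, 0, 0], [0, 0, 0, 0.25, 0, 0, 0], [0, 0, 0, 0.2, 0, 0, 0], [0, 0, 0, 0, 0, 0, 0]]
  ]
}}

```text
time_s: 39.4
ee_pos: [517.3, 127.2, 173.7]
ee_rot: [179.9, -0.1, 174.8]
force: [-2.6, 0.4, -3.2]
gripper_width: 27.3
```

Request:
{"fn": "move_arm", "kwargs": {
  "increments": [
    [[0, 0, 0, -0.2, 0, 0, 0], [0, 0, 0, -0.2, 0, 0, 0], [0, 0, 0, -0.2, 0, 0, 0]]
  ]
}}

```text
time_s: 39.78
ee_pos: [516.7, 127.0, 176.3]
ee_rot: [180.0, -0.4, 174.8]
force: [1.6, 1.6, -12.3]
gripper_width: 27.8
```

```bash
python3 -c "
from chk import *
chk(2,1)"
```

```text
{'time_s': 39.78, 'qpos': [12.48, 16.24, 98.36, 0.15, 65.78, -72.38], 'ee_pos': [516.74, 126.96, 176.34], 'ee_rot': [179.98, -0.4, 174.8], 'force': [1.61, 1.65, -12.25], 'gripper_width': 27.84}
wrist chan -45 9850 [204.5 205.7 206.2]
wrist chan 40 2877 [205.4 231.3 232. ]
wrist stop -62 380 [217.5 218.5 218.8]
scene chan -45 32 [182.6 204.2 205.7]
scene chan 40 218 [205.8 231.1 237.9]
side chan -45 304 [202.  208.9 209.8]
side chan 40 32 [180.8 197.  198.3]
side plate 122 66 [213.9 235.9 237.2]
```

Request:
{"fn": "move_arm", "kwargs": {
  "increments": [
    [[0, 0, 0, 0.1, 0, 0, 0], [0.6, 0, 0, 0, 0, 0, 0], [0.6, 0, 0, 0, 0, 0, 0], [0.6, 0, 0, 0, 0, 0, 0], [0.6, 0, 0, -2, 0, 0, 0], [0.6, 0, 0, -3, 0, 0, 0], [0.6, 0, 0, -4, 0, 0, 0], [0.6, 0, 0, 0, 0, 0, 0]]
  ]
}}

```text
time_s: 40.92
ee_pos: [521.7, 127.0, 276.0]
ee_rot: [179.8, 0.7, 174.8]
force: [0.3, -0.7, -1.3]
gripper_width: 54.9
```

```bash
python3 -c "
from chk import *
chk(2,1)
chk(1,1)"
```

```text
{'time_s': 40.92, 'qpos': [12.45, 12.52, 88.77, 0.01, 77.94, -72.34], 'ee_pos': [521.68, 127.01, 275.99], 'ee_rot': [179.75, 0.73, 174.78], 'force': [0.26, -0.69, -1.28], 'gripper_width': 54.88}
wrist chan -45 3496 [198.3 200.1 200.8]
wrist chan 40 1733 [201.1 202.5 203.2]
wrist stop -62 142 [210.1 211.1 211.7]
wrist plate 122 434 [230.4 231.8 232.1]
scene chan -45 265 [197.1 201.2 202.3]
scene chan 40 191 [200.  203.4 205.3]
side chan -45 308 [193.6 202.1 204. ]
side chan 40 184 [197.8 204.6 205.3]
side plate 122 72 [208.5 233.3 235.1]
{'time_s': 41.08, 'qpos': [12.45, 12.71, 89.17, 0.02, 77.9, -72.34], 'ee_pos': [519.3, 126.54, 271.47], 'ee_rot': [179.92, 0.21, 174.78], 'force': [-0.35, 0.25, 0.16], 'gripper_width': 54.88}
wrist chan -45 5645 [197.4 199.9 200.6]
wrist chan 40 2812 [200.4 202.5 203. ]
wrist stop -62 237 [209.8 211.  211.5]
wrist plate 122 53 [230.8 231.8 232.2]
scene chan -45 312 [197.7 200.9 201.7]
scene chan 40 215 [200.5 203.2 204. ]
scene stop -62 14 [204.2 210.8 210.9]
scene plate 122 16 [212.8 230.9 231.8]
side chan -45 247 [193.4 202.1 203.2]
side chan 40 109 [189.1 203.5 205.9]
```

Request:
{"fn": "move_arm", "kwargs": {
  "increments": [
    [[0.65, 0, -2.5, -2, 0, 0, 0], [0.65, -0.6, -5, -0.3, 0, 0, 0], [0.65, -0.6, -5.5, -0.3, 0, 0, 0], [0.65, -0.6, -5.5, -0.3, 0, 0, 0], [0.65, -0.6, -5.5, -0.3, 0, 0, 0], [0.65, -0.6, -5.5, 0, 0, 0, 0], [0.65, -0.6, -5.5, 0, 0, 0, 0], [0.65, -0.6, -5.5, 0, 0, 0, 0], [0.65, -0.6, -5.5, 0.5, 0, 0, -0.03], [0.65, -0.6, -4.5, 0.5, 0, 0, -0.033], [0.65, -0.5, -3, 0, 0, 0, 0], [0.65, 0, -1, 0, 0, 0, 0]]
  ]
}}

```text
time_s: 42.72
ee_pos: [531.6, -437.1, 278.7]
ee_rot: [179.5, -0.9, 178.7]
force: [-0.3, 0.9, -0.1]
gripper_width: 59.4
```

```bash
python3 - <<'E'
from br import *
s=st(); brk('b5.png',505,-440,140)
E
```

```text
{'time_s': 42.72, 'qpos': [-40.31, 28.11, 65.02, -0.16, 87.84, -129.01], 'ee_pos': [531.58, -437.09, 278.69], 'ee_rot': [179.51, -0.87, 178.71], 'force': [-0.33, 0.91, -0.1], 'gripper_width': 59.41}
cam [ 456. -437.  450.]
chan 3223 rect [ 505.6 -444. ] [ 39.3 173.7] 87.9 z 35.9 px [266. 154.]
stop 99 rect [ 417.2 -442.1] [27.3  3.4] 88.8 z 49.2 px [266.  81.]
stop 75 rect [ 591.9 -447.3] [38.6  1.3] 88.3 z 47.5 px [266. 227.]
plate 209 rect [ 595.5 -446.9] [39.6  8.2] 88.8 z 63.0 px [266. 232.]
```

Request:
{"fn": "move_arm", "kwargs": {
  "increments": [
    [[0.65, 0.7, -0.3, 2, 0.008, -0.015, 0.007], [0.65, 0.8, -0.3, 3.5, 0, 0, 0], [0.65, 0.6, -0.2, 4, 0, 0, 0], [0.65, 0, 0, 4, 0, 0, 0], [0.65, 0, 0, 3.5, 0, 0, 0], [0.65, 0, 0, 2, 0, 0, 0], [0.65, 0, 0, 0.5, 0, 0, 0], [0.65, 0, 0, 0, 0, 0, 0], [0.65, 0, 0, 0, 0, 0, 0]]
  ]
}}

```text
time_s: 43.9
ee_pos: [511.2, -433.9, 81.9]
ee_rot: [179.9, 0.1, 178.7]
force: [0.3, 0.9, 0.4]
gripper_width: 59.8
```

```bash
python3 - <<'E'
from br import *
s=st(); brk('b6.png',505,-445,105)
E
```

```text
{'time_s': 43.9, 'qpos': [-41.4, 32.36, 86.39, 0.22, 61.23, -130.25], 'ee_pos': [511.19, -433.89, 81.91], 'ee_rot': [179.87, 0.15, 178.74], 'force': [0.27, 0.92, 0.45], 'gripper_width': 59.8}
cam [ 432. -433.  252.]
chan 8347 rect [ 487.2 -444.1] [ 28.1 137.6] 88.3 z 35.9 px [259. 184.]
chan 723 rect [ 587. -447.] [39.5 11.3] 88.8 z 35.7 px [259. 326.]
stop 391 rect [ 416.7 -441.8] [27.6  3.9] 88.5 z 49.1 px [257.  82.]
stop 511 rect [ 591.3 -447.2] [40.   2.3] 88.2 z 48.2 px [259. 340.]
plate 128 rect [ 591.2 -447.3] [39.4  2.3] 88.5 z 56.2 px [258. 347.]
```

Request:
{"fn": "move_arm", "kwargs": {
  "increments": [
    [[0.65, 0.1, -0.85, 1, 0, 0, 0.007], [0.65, 0, 0, 2, 0, 0, 0], [0.65, 0, 0, 1.8, 0, 0, 0], [0.65, 0, 0, 1.2, 0, 0, 0], [0.65, 0, 0, 0.4, 0, 0, 0], [0.65, 0, 0, 0, 0, 0, 0], [0.65, 0, 0, 0, 0, 0, 0]]
  ]
}}

```text
time_s: 44.82
ee_pos: [511.3, -445.8, 16.9]
ee_rot: [-179.9, 0.4, 178.2]
force: [0.2, -0.3, -0.1]
gripper_width: 59.3
```

Request:
{"fn": "move_arm", "kwargs": {
  "increments": [
    [[0.65, 0.15, 0.12, 0.5, 0, 0, 0], [0.65, 0, 0, 0.5, 0, 0, 0], [0.65, 0, 0, 0, 0, 0, 0], [0.4, 0, 0, 0, 0, 0, 0], [0.2, 0, 0, 0, 0, 0, 0], [0, 0, 0, 0, 0, 0, 0], [0, 0, 0, 0, 0, 0, 0], [0, 0, 0, 0, 0, 0, 0]]
  ]
}}

```text
time_s: 45.82
ee_pos: [510.4, -444.8, 7.5]
ee_rot: [-179.8, 0.5, 178.2]
force: [0.2, 0.6, 0.5]
gripper_width: 27.6
```

Request:
{"fn": "move_arm", "kwargs": {
  "increments": [
    [[0, 0, 0, -1, 0, 0, 0], [0, 0, 0, -3, 0, 0, 0], [0, 0.5, 0, -4, 0, 0, 0], [0, 2, 0, -4, 0, 0, 0.035], [0, 2.5, 0, -4, 0, 0, 0.03], [0, 2.5, 0, -3.5, 0, 0, 0], [0, 1, 0, -1, 0, 0, 0], [0, 0, 0, 0, 0, 0, 0]]
  ]
}}

```text
time_s: 46.82
ee_pos: [420.2, -436.5, 216.1]
ee_rot: [179.9, 0.1, 174.4]
force: [0.6, -0.1, -4.2]
gripper_width: 27.7
```

Request:
{"fn": "move_arm", "kwargs": {
  "increments": [
    [[0, 0, 2.5, -0.1, 0, 0, -0.005], [0, 0, 4.5, -0.2, 0, -0.003, 0], [0, 0, 5, -0.2, 0, -0.003, 0], [0, 0, 5, -0.2, 0, -0.003, 0], [0, 0, 5, -0.2, 0, -0.003, 0], [0, 0, 5, -0.2, 0, -0.003, 0], [0, 0, 5, -0.2, 0, -0.003, 0], [0, 0, 4, -0.2, 0, -0.003, 0], [0, 0, 2.5, 0, 0, -0.003, 0], [0, 0, 1, 0, 0, 0, 0], [0, 0, 0, 0, 0, 0, 0], [0, 0, 0, 0, 0, 0, 0]]
  ]
}}

```text
time_s: 48.32
ee_pos: [458.4, -26.7, 213.7]
ee_rot: [179.1, -0.1, 174.9]
force: [0.3, 0.4, -3.3]
gripper_width: 27.2
```

```bash
python3 -c "
from pre import *
pre('p7.png')" | grep -v plate
```

```text
{'time_s': 48.32, 'qpos': [-5.39, 7.86, 103.78, 0.92, 68.42, -90.66], 'ee_pos': [458.41, -26.68, 213.68], 'ee_rot': [179.14, -0.06, 174.92], 'force': [0.26, 0.41, -3.27], 'gripper_width': 27.19}
tcp rack [   0.3 -158.2]
chan 14055 rack [ -44.3 -159. ] [94.6 50. ] 0.3 z [241.  242.5 244. ] px [274. 180.]
chan 1721 rack [  28.6 -158.6] [28.  19.5] 89.3 z [240.6 241.9 243. ] px [274. 333.]
stop 1097 rack [ -93.4 -159.3] [28.1  4.2] 89.9 z [252.7 256.1 257.3] px [274.  67.]
stop 327 rack [ -12.8 -175.5] [17.2  8. ] 41.0 z [251.3 255.6 260.1] px [231. 266.]
stop 327 rack [ -13.1 -142.2] [ 8.5 17.4] 47.3 z [251.1 255.6 260.2] px [318. 265.]
```

Request:
{"fn": "move_arm", "kwargs": {
  "increments": [
    [[0, -0.5, 0.4, 0.5, 0.015, -0.008, 0.003], [0, -0.7, 0.4, 0.5, 0, 0, 0], [0, -0.6, 0, 0.4, 0, 0, 0], [0, -0.4, 0, 0, 0, 0, 0], [0, -0.1, 0, 0, 0, 0, 0], [0, 0, 0, 0, 0, 0, 0], [0, 0, 0, 0, 0, 0, 0]]
  ]
}}

```text
time_s: 49.25
ee_pos: [484.1, -22.2, 198.7]
ee_rot: [-179.9, 0.4, 174.5]
force: [-0.3, -0.5, -2.9]
gripper_width: 27.7
```

```bash
python3 -c "
from pre import *
pre('p8.png')" | grep -v plate
```

```text
{'time_s': 49.25, 'qpos': [-3.93, 10.59, 102.64, -0.09, 66.34, -88.44], 'ee_pos': [484.13, -22.23, 198.73], 'ee_rot': [-179.93, 0.43, 174.54], 'force': [-0.33, -0.45, -2.85], 'gripper_width': 27.68}
tcp rack [  25.6 -151.4]
chan 14118 rack [ -19.4 -151.4] [94.6 49.8] 0.2 z [225.8 227.2 228.6] px [274. 180.]
chan 1723 rack [  53.6 -151.9] [20.  28.3] 1.3 z [226.  227.2 228.3] px [274. 333.]
stop 1083 rack [ -68.5 -151.2] [28.1  4.2] 89.5 z [237.1 240.5 241.6] px [274.  67.]
stop 328 rack [  11.8 -168.2] [17.2  8.1] 42.7 z [236.3 240.7 245.1] px [231. 265.]
stop 333 rack [  12.  -134.7] [ 8.1 17.3] 47.7 z [236.2 240.6 245.2] px [318. 265.]
```

Small trim: y +1.8, yaw +0.3°, down 1, forward.

Request:
{"fn": "move_arm", "kwargs": {
  "increments": [
    [[0, -0.2, 0.17, 0.1, 0, 0, -0.005], [0, -0.1, 0, 0, 0, 0, 0], [0, 0, 0, 0, 0, 0, 0]]
  ]
}}

```text
time_s: 49.68
ee_pos: [487.4, -20.7, 198.0]
ee_rot: [-179.9, 0.5, 174.9]
force: [-0.2, -1.7, -3.8]
gripper_width: 27.9
```

Request:
{"fn": "move_arm", "kwargs": {
  "increments": [
    [[0, -0.4, 0, 0, 0, 0, 0], [0, -0.4, 0, 0, 0, 0, 0], [0, -0.4, 0, 0, 0, 0, 0], [0, -0.3, 0, 0, 0, 0, 0], [0, -0.2, 0, 0, 0, 0, 0], [0, -0.2, 0, 0, 0, 0, 0]]
  ]
}}

```text
time_s: 50.42
ee_pos: [504.0, -22.2, 197.7]
ee_rot: [-179.9, -0.0, 174.8]
force: [-7.9, 1.2, 0.5]
gripper_width: 28.2
```

Request:
{"fn": "move_arm", "kwargs": {
  "increments": [
    [[0, -0.05, 0, 0.4, 0, 0, 0], [0, -0.05, 0, 0.4, 0, 0, 0], [0, -0.05, 0, 0.4, 0, 0, 0], [0, -0.05, 0, 0.3, 0, 0, 0], [0, -0.05, 0, 0.3, 0, 0, 0], [0, -0.05, 0, 0.3, 0, 0, 0], [0, 0, 0, 0.3, 0, 0, 0]]
  ]
}}

```text
time_s: 51.3
ee_pos: [503.7, -22.2, 174.4]
ee_rot: [-179.9, -0.4, 174.8]
force: [-10.9, 1.4, 9.8]
gripper_width: 27.8
```

Request:
{"fn": "move_arm", "kwargs": {
  "increments": [
    [[0, 0, 0, 0.25, 0, 0, 0], [0, 0, 0, 0.25, 0, 0, 0], [0, 0, 0, 0.2, 0, 0, 0], [0, 0, 0, 0, 0, 0, 0]]
  ]
}}

```text
time_s: 51.8
ee_pos: [503.5, -22.1, 173.2]
ee_rot: [-179.9, -0.1, 174.8]
force: [-3.5, -0.7, -4.1]
gripper_width: 27.7
```

Request:
{"fn": "move_arm", "kwargs": {
  "increments": [
    [[0, 0, 0, -0.2, 0, 0, 0], [0, 0, 0, -0.2, 0, 0, 0], [0, 0, 0, -0.2, 0, 0, 0]]
  ]
}}

```text
time_s: 52.18
ee_pos: [502.8, -22.1, 176.1]
ee_rot: [-179.9, -0.4, 174.8]
force: [1.5, -0.6, -11.7]
gripper_width: 27.8
```

Request:
{"fn": "move_arm", "kwargs": {
  "increments": [
    [[0, 0, 0, 0.1, 0, 0, 0], [0.6, 0, 0, 0, 0, 0, 0], [0.6, 0, 0, 0, 0, 0, 0], [0.6, 0, 0, 0, 0, 0, 0], [0.6, 0, 0, -2, 0, 0, 0], [0.6, 0, 0, -3, 0, 0, 0], [0.6, 0, 0, -4, 0, 0, 0], [0.6, 1, 0, -4, 0, 0, 0], [0.6, 2, 0, -2, 0, 0, 0], [0.6, 0, 0, 0, 0, 0, 0]]
  ]
}}

```text
time_s: 53.42
ee_pos: [477.7, -19.6, 336.8]
ee_rot: [-180.0, 0.9, 174.8]
force: [-0.2, 0.1, 0.3]
gripper_width: 54.6
```

```bash
python3 -c "
from chk import *
chk(3,1);chk(2,1);chk(1,1)" | grep -v -E "side|stop"
python3 -c "
from h import *
a=grab('scene','s9.png')['color'][170:330,210:450];b=grab('side','t9.png')['color'][80:320,150:390]
c=np.hstack([cv2.resize(a,(480,320),interpolation=2),cv2.resize(b,(320,320),interpolation=2)]);cv2.imwrite('pics/fin.png',c[:,:,::-1])"
```

```text
{'time_s': 53.42, 'qpos': [-3.68, 5.72, 88.63, -0.07, 84.77, -88.51], 'ee_pos': [477.7, -19.58, 336.77], 'ee_rot': [-179.95, 0.88, 174.84], 'force': [-0.22, 0.1, 0.26], 'gripper_width': 54.58}
wrist chan -45 2100 [198.1 199.9 200.4]
wrist chan 40 1074 [201.  202.6 203.2]
scene chan -45 233 [196.3 200.8 202.3]
scene chan 40 164 [199.4 203.5 204.4]
{'time_s': 53.58, 'qpos': [-3.68, 5.95, 88.8, -0.07, 84.73, -88.51], 'ee_pos': [477.59, -19.63, 333.62], 'ee_rot': [-179.94, 0.52, 174.83], 'force': [-1.22, 0.26, -0.16], 'gripper_width': 54.72}
wrist chan -45 3189 [197.7 200.  200.8]
wrist chan 40 1641 [200.6 202.6 203.2]
scene chan -45 269 [197.5 201.3 202.5]
scene chan 40 191 [199.8 203.6 204.4]
{'time_s': 53.72, 'qpos': [-3.69, 6.0, 88.81, -0.07, 84.77, -88.51], 'ee_pos': [477.47, -19.65, 333.09], 'ee_rot': [-179.94, 0.42, 174.83], 'force': [0.15, -0.35, -0.61], 'gripper_width': 54.69}
wrist chan -45 446 [167.1 175.9 178.1]
wrist chan 40 825 [178.9 192.5 195.9]
scene chan -45 314 [197.5 201.  202. ]
scene chan 40 220 [200.3 203.1 204.3]
scene plate 122 16 [212.8 231.3 231.3]
```

View pics/fin.png

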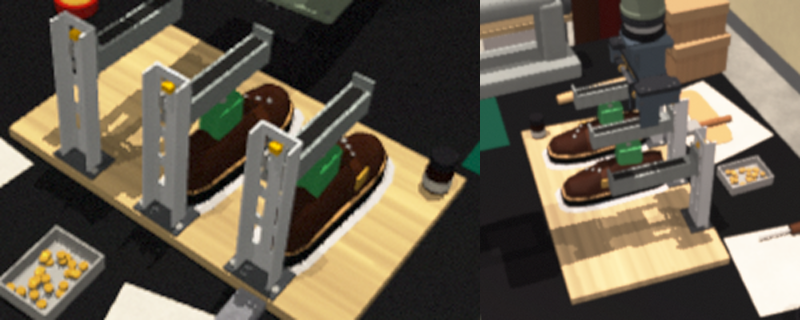

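```bash
python3 -c "
from h import *
st(); print(job.job_done())"
```

```text
{'time_s': 53.98, 'qpos': [-3.68, 5.94, 88.76, -0.07, 84.79, -88.51], 'ee_pos': [477.48, -19.63, 333.97], 'ee_rot': [-179.94, 0.51, 174.83], 'force': [0.18, 0.26, -0.62], 'gripper_width': 54.86}
the job is handed in; nothing more can be done
None
```

The curing rack is made up and I handed the job in at 54 s of robot time. Both shoes stand inside the white lines of the two footprints. All three loose arms hang on their own uprights, and their lock was checked by pull and height rather than by a clear view of the catches.

- **Shoes:** I slid each one along the board by its green cone, with light downward contact throughout. While the second shoe was sliding the tool leaned 0.7° and I corrected it. The wrist camera showed each cone within about 1 mm sideways of its footprint line and each shoe turned by about 1–2°.
- **Arms:** Each arm's claws went into the top slots, and I pressed it down with about 10–11 N.
    - **Pull test:** A gentle upward pull met about 8 N of resistance beyond the arm's weight, within about 1 mm of home height.
    - **Height:** After release, the camera heights of all three agree. The end-plate tops of the left and middle arms read 232 mm, which is home height. The right arm's plate was hidden, so I judged it by its channel height.
    - **Sag:** All three arms hang about 1–1.5° nose-down, which I take as normal play in the slots.
- **Limits of the checks:** The final pictures show all three yellow catches, but too coarsely to prove each is fully out. One wrist-camera height check of the left arm was unusable because the arm was at the edge of the view; the scene camera confirmed it instead. The last picture showed nothing else disturbed, but I did not measure the other objects.

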